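# Change over the drying bar and prove its trip before switching on

### The job

Change over the drying bar: move the finished wide dishes from the heater bar to the cooling tile, flat and wholly on it, and stand every lidded sample tin lid-up on the raised heater bar, flat on the metal, side by side, centred across the bar's width and not sticking out past its ends. When all are in place, prove the safety trip: press the test button so that the lever drops, lift the lever back up until it stays home, and only after that turn the mode knob clockwise until it clicks past its detent. Do not disturb the rack, the bottle or the beaker.

Things in the scene. Friction and masses are not known exactly. Their poses are not given: they have to be found in the camera images.
- bar: fixed heater bar: solid aluminium bar on a black foot, 40 mm wide (its x), 290 mm long (its y), 15 mm high; origin at the centre of its underside on the bench, z up
- tin0: loose round aluminium sample tin with a slip lid, diameter 54 mm, 14 mm high, about 70 g; origin at the centre of its underside, z up through the lid. All tins are alike; 3 or 4 are present, the others are absent (None)
- tin1: loose round aluminium sample tin with a slip lid, diameter 54 mm, 14 mm high, about 70 g; origin at the centre of its underside, z up through the lid. All tins are alike; 3 or 4 are present, the others are absent (None)
- tin2: loose round aluminium sample tin with a slip lid, diameter 54 mm, 14 mm high, about 70 g; origin at the centre of its underside, z up through the lid. All tins are alike; 3 or 4 are present, the others are absent (None)
- tin3: loose round aluminium sample tin with a slip lid, diameter 54 mm, 14 mm high, about 70 g; origin at the centre of its underside, z up through the lid. All tins are alike; 3 or 4 are present, the others are absent (None)
- dish0: finished dish: loose wide flat steel dish full of dried sample, without a lid, diameter 66 mm, 16 mm high, about 90 g, at the start standing flat on the heater bar; origin at the centre of its underside, z up. 1 or 2 are present, the other is absent (None)
- dish1: finished dish: loose wide flat steel dish full of dried sample, without a lid, diameter 66 mm, 16 mm high, about 90 g, at the start standing flat on the heater bar; origin at the centre of its underside, z up. 1 or 2 are present, the other is absent (None)
- tile: fixed white ceramic cooling tile lying on the bench, 100 mm (its x) by 160 mm (its y), 8 mm thick; origin at the centre of its underside, z up
- unit: fixed white safety unit, a box 160 mm deep (x) by 280 mm wide (y) by 55 mm high; origin at the centre of its underside, its -x side (front) faces the robot side, z up. On its top: grey round test button on the right (-y), black trip lever in the middle, black bar-shaped mode knob on the left (+y)
- test (a joint): travel of the test button, m: 0 released, 0.006 fully down; sprung, about 2 N to start and 5 N fully down. The push trips the lever in the last part of the travel
- test_top (a point): centre of the button's top face; button 28 mm across, standing 12 mm above the unit's top
- trip (a joint): angle of the trip lever, rad: 0 = up (home, leaning 0.15 rad back beyond vertical against its stop), growing as it falls forward over the unit's front edge, to 1.45 = dropped (nearly level). It swings freely under its own weight: let go past upright (below about 0.1) it falls home, let go short of upright it drops again
- trip_tip (a point): far end of the trip lever: a flat black bar 85 mm long from its pivot, 14 mm wide (unit's y) and 10 mm thick; its weight is about 80 g
- trip_hinge (a point): pivot of the trip lever, 5 mm under the unit's top; its axis is the unit's y; the lever swings in the unit's x-z plane. The dropped lever's last 35 mm or so project beyond the unit's front edge
- mode (a joint): angle of the mode knob, rad, growing clockwise seen from above: starts at 0 to 0.2 (off), a sprung detent resists from about 0.27 to 0.7 (up to about 0.1 N m) and pushes it on from there; 1.35 is the end stop. Released before the detent's peak it springs back
- mode_grip (a point): on the knob's axis at the height to grip, 33 mm above the unit's top. The knob's grip is an upright bar 42 mm long, 14 mm wide, its top 10 mm above this point; at angle 0 the bar lies along the unit's x, and it turns with the knob
- rack: bystander: blue test-tube rack with red-capped tubes, 70 by 180 mm, 90 mm high; origin under its centre
- bottle: bystander: white bottle with red cap, diameter 64 mm, 170 mm high; origin under its centre
- beaker: bystander: glass beaker, diameter 70 mm, 80 mm high; origin under its centre
Mind the look-alikes: they are no part of the job. Leave any turquoise look-alike of the dish0 alone. What is shaped like the tin1 but turquoise is not meant.

How it is judged:
On the way, in this order (a step that is already met when the one before it is completed fails the run):
1. every finished dish is on the cooling tile and every tin present stands flat on the heater bar (x of tin0 in the frame of bar between -0.012 and 0.012 m and y of tin0 in the frame of bar between -0.12 and 0.12 m and z of tin0 in the frame of bar between 0.011 and 0.019 m and angle between each of tin0, tin1, tin2, tin3, dish0, dish1's own z axis and vertical below 0.08 rad and x of tin1 in the frame of bar between -0.012 and 0.012 m and y of tin1 in the frame of bar between -0.12 and 0.12 m and z of tin1 in the frame of bar between 0.011 and 0.019 m and x of tin2 in the frame of bar between -0.012 and 0.012 m and y of tin2 in the frame of bar between -0.12 and 0.12 m and z of tin2 in the frame of bar between 0.011 and 0.019 m and x of tin3 in the frame of bar between -0.012 and 0.012 m and y of tin3 in the frame of bar between -0.12 and 0.12 m and z of tin3 in the frame of bar between 0.011 and 0.019 m and x of dish0 in the frame of tile between -0.02 and 0.02 m and y of dish0 in the frame of tile between -0.05 and 0.05 m and z of dish0 in the frame of tile between 0.004 and 0.012 m and x of dish1 in the frame of tile between -0.02 and 0.02 m and y of dish1 in the frame of tile between -0.05 and 0.05 m and z of dish1 in the frame of tile between 0.004 and 0.012 m), for 0.2 s.
2. the test button is pressed in and the lever leaves its home over centre (value of joint test above 0.003 m and value of joint trip above 0.2 rad).
3. the lever has dropped (value of joint trip above 1.2 rad), for 0.05 s.
4. the lever is lifted back home, the knob still off (value of joint trip below 0.05 rad and value of joint mode below 0.5 rad), for 0.3 s.
5. the knob is turned past its detent (value of joint mode above 0.9 rad), for 0.2 s.
At the end, for the whole second after the job is handed in: dishes flat on the tile (centre within 20 mm of its middle in x, 50 mm in y); tins lid-up and flat on the bar (centre within 12 mm of its centre line, 120 mm of its middle); all tilts under 0.08 rad, at rest; lever home (under 0.05 rad), button released, knob past its detent (over 0.9 rad) (all of step 1 and linear speed of each of tin0, tin1, tin2, tin3, dish0, dish1 below 0.02 m/s and value of joint trip below 0.05 rad and value of joint test below 0.002 m and value of joint mode above 0.9 rad); the robot touches nothing.
It fails at once if the rack, bottle or beaker is shifted by more than 40 mm (distance of any of rack, bottle, beaker from where it was at the start of the episode above 0.04 m).
Of tin0, tin1, tin2, tin3 only 3 to 4 are there at a start; the rules pass over those that are not, and their reading is None.
Of dish0, dish1 only 1 to 2 are there at a start; the rules pass over those that are not, and their reading is None.
At some moment in a run one of tin0, tin1, tin2, tin3 may be knocked a few centimetres aside while the robot is not near it.
Once in a run the grip may slacken for a moment while it holds something.
It also fails if it takes over 210 s, if anything falls off the work surface, if the arm or the gripper's body presses on something with over 40 N, if the wrist force passes 120 N, or if a joint passes its speed limit or range.

### The arm

A 7-joint arm with a two-finger parallel gripper is mounted at the origin on the work surface. World frame = base frame: x ahead of the robot, y to its left, z up, the work surface at z = 0. Lengths are in m, angles in rad, forces in N, time in s.
With the tool pointing down it reaches from about 0.4 to 0.85 m from the base axis. Payload 4.5 kg.
Tool frame: the origin (TCP) lies midway between the tips of the shut fingers; the grasp point (between the pads) lies 19 mm behind it; z points along the fingers, y is the line along which they close (so a half turn about z gives the same grasp; the last joint's range is limited). The gripper opens to 88 mm and grips with 3 to 60 N. Pads are 18 mm wide; open, the fingers measure 123 mm over their backs; the gripper's body (75 mm by 187 mm) begins 45 mm behind the grasp point.
Start: joints at [1.364, 0.689, -0.195, 1.565, 0.157, 0.902, -0.215], TCP at [0.149, -0.607, 0.239] pointing down, gripper open.
Joint ranges: [-3.01, 3.01], [-0.46, 2.08], [-1.47, 1.51], [0.13, 2.56], [-1, 4.14], [0.04, 2.09], [-2.66, 2.66]. Speed limits (rad/s): [2.57, 2.57, 3.14, 3.14, 3.14, 3.14, 3.14].

### API

Orientations are given as a unit quaternion [x, y, z, w].
In Python, from station import r, vision gives the robot as it stands.
- The arm moves only by the shell command python3 -m inch 'ROWS' [OPENING]. ROWS is text: rows parted by semicolons, each of 6 numbers parted by spaces: the shift along the tool's x, y, z in units of 0.25 m (1.0 is 0.25 m), then the turn, a rotation vector about the tool's x, y, z in units of 180 degrees (1.0 is 180 degrees). In form: tx ty tz wx wy wz; .... A call has exactly 5 rows; each row shifts and turns the commanded pose from where the row before left it, along the tool's axes as they then stand; what a row does not reach is not made up. A row lasts 1/12 s, in which the tool goes at most 41.7 mm and 7.16 degrees, less where a joint would pass 70% of its speed; a pose out of reach is approached as far as the arm can. A call with a number of a shift or a turn outside -1 to 1 is refused whole. A call with a gripper value outside its range is refused whole. OPENING is the closure, from -1 (fully open) to 1 (shut), set as the call begins (- or left out, the last holds). The fingers move at their own pace and stop on an object; the grip force is fixed at half the most. Time passes only in rows, so rows that do not move let the fingers close, or fill a call up. It gives the time, the measured TCP pose, the force, the opening and the grip force at its end, in the units of the state.
- r.get_obs(): the state, without advancing time (a new reading comes with each control period).
- vision.camera(name): name is "scene" or "side" or "wrist"; returns (picture, depth): 384x512x3 uint8, red, green, blue; 384x512 float32, m along the optical axis (not along the pixel's ray), 0 where there is no reading.
- vision.camera_info(name): a dict with "fov_y" (degrees; the focal length in pixels is half the picture's height over the tangent of half this angle, whatever the lens; pixels are square), "cx", "cy" (the principal point, pixels), "rvec" (rotation vector, rad) and "tvec" (3), from world to camera coordinates, as OpenCV has them; the wrist camera has in their place "T_tool_cam" (4x4, takes a point from camera to tool coordinates, whose origin is the TCP and whose axes are the flange's). Camera axes: x right, y down, z forward; pixel columns grow to the right and rows downward; lengths in m; the calibration is good to about 2 mm. A picture is of the moment at which its call begins: read the wrist's pose just before it. camera_info takes no time and is no camera call.
- r.finish_job(): hands the job in; it is judged then, once.
The state is a dict: "time_s": time; "q": joint angles; "qd": joint speeds; "joint_torque": joint torques, N m; "tool_pos": TCP position; "orientation": TCP orientation; "contact_force": force on the tool from outside, world axes, zero at the start; "wrist_torque": the same for the moment, N m; "grip_width": opening from 0.0 (shut) to 1.0 (fully open); "finger_force": force on a finger pad.
Only numpy, scipy, OpenCV 4.12 (cv2) and the standard library are available. Lean on these libraries where they do the work, as an engineer would, in place of code of your own. Each camera call takes 0.05 s, during which the arm holds its last target. There are 200 camera calls.

## Working session

There is one attempt and no reset: what is moved stays moved. The work goes in short steps, Python scripts to look and compute and a shell command to move; the robot and the scene stay as the last step left them, time stands still between calls to the robot, and variables do not carry over. Pictures are saved under pics/ and viewed, at most 14 in all, crops included, and the job is handed in when it is done.

```bash
ls; mkdir -p pics
python3 - <<'E'
from station import r, vision
import cv2, numpy as np
print(r.get_obs())
for n in ("scene","side","wrist"):
    i=vision.camera_info(n); print(n,i)
    p,d=vision.camera(n); cv2.imwrite(f"pics/{n}0.png",p[:,:,::-1]); np.save(f"pics/{n}0.npy",d)
E
```

```text
pics
{'time_s': 0.0, 'q': array([ 1.36375248,  0.68994734, -0.19452076,  1.56638175,  0.1573158 ,
        0.90248827, -0.2151168 ]), 'qd': array([-1.33755280e-03, -1.77701059e-04, -2.77902162e-04, -3.16946097e-05,
       -7.36241562e-05, -2.74178037e-04,  2.36772880e-03]), 'joint_torque': array([-4.01396464e-04, -5.27564335e+01, -1.26663275e+00, -1.53429347e+01,
       -5.25724702e-02,  6.53733354e-03,  1.69838409e-04]), 'tool_pos': array([ 0.14887277, -0.60634452,  0.23792303]), 'orientation': array([ 9.92752379e-01,  1.20174353e-01, -1.81667252e-04, -8.97174170e-04]), 'contact_force': array([ 0.55230858, -0.62317532, -0.44222232]), 'wrist_torque': array([ 0.03450899,  0.03643809, -0.03038251]), 'finger_force': 0.0, 'grip_width': 0.999780361007954}
scene {'fov_y': 42.33521143652078, 'cx': 255.86141538027343, 'cy': 187.36850004241825, 'rvec': array([ 2.0552996 ,  1.01727424, -0.48370965]), 'tvec': array([-0.34509115, -0.18785863,  1.59371301])}
side {'fov_y': 42.8018963633544, 'cx': 251.7373502677254, 'cy': 187.06827369730655, 'rvec': array([ 0.04483444, -2.86224916,  1.20987942]), 'tvec': array([0.55033206, 0.07179267, 1.26839829])}
wrist {'fov_y': 66.62973949824482, 'cx': 253.93205772200088, 'cy': 196.02748514387207, 'T_tool_cam': array([[ 1.99974699e-04, -9.48877456e-01, -3.15644632e-01,
         8.26795416e-02],
       [ 9.99999978e-01,  1.71141991e-04,  1.19064017e-04,
        -3.03784336e-04],
       [-5.89571111e-05, -3.15644649e-01,  9.48877469e-01,
        -1.46511192e-01],
       [ 0.00000000e+00,  0.00000000e+00,  0.00000000e+00,
         1.00000000e+00]])}
```

View pics/scene0.png

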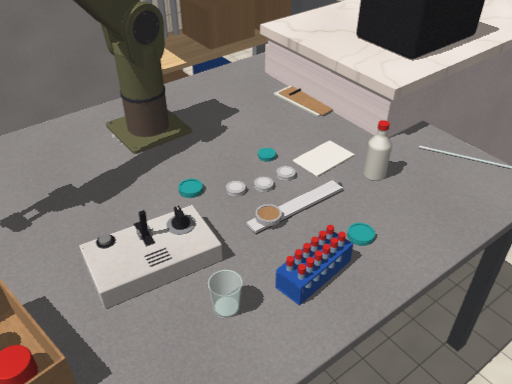

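View pics/side0.png

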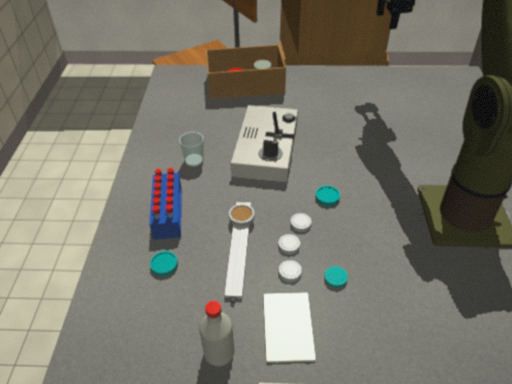

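The scene view shows three tins at (236,188), (264,184) and (286,172), and one dish on the bar at (268,214). The tile is at (323,158), the bar runs from about (252,222) to (342,187), and the unit is at (150,255). The side view shows the same: tins at (301,222), (289,244) and (290,271), and the dish at (242,214). Four turquoise items are decoys.

```bash
cat > h.py <<'E'
import numpy as np, cv2
from scipy.spatial.transform import Rotation as R
from station import r, vision
def cam(n, obs=None):
    i=vision.camera_info(n); f=192/np.tan(np.radians(i["fov_y"])/2)
    if n=="wrist":
        T=np.eye(4); T[:3,:3]=R.from_quat(obs["orientation"]).as_matrix(); T[:3,3]=obs["tool_pos"]
        T=T@i["T_tool_cam"]; return f,i["cx"],i["cy"],T[:3,:3],T[:3,3]
    M=cv2.Rodrigues(i["rvec"])[0]; return f,i["cx"],i["cy"],M.T,-M.T@i["tvec"]
def dirs(c,uv):
    uv=np.atleast_2d(np.asarray(uv,float)); f,cx,cy,M,o=c
    return np.c_[(uv[:,0]-cx)/f,(uv[:,1]-cy)/f,np.ones(len(uv))]@M.T
def plane(c,uv,z):
    d=dirs(c,uv); return c[4]+d*((z-c[4][2])/d[:,2])[:,None]
def tri(c1,uv1,c2,uv2):
    a=dirs(c1,uv1)[0];b=dirs(c2,uv2)[0]
    s=np.linalg.lstsq(np.c_[a,-b],c2[4]-c1[4],rcond=None)[0]
    p=c1[4]+a*s[0];q=c2[4]+b*s[1]; return (p+q)/2,np.linalg.norm(p-q)
def cloud(c,d):
    v,u=np.mgrid[:384,:512]; D=dirs(c,np.c_[u.ravel(),v.ravel()]); return (c[4]+D*d.reshape(-1,1)).reshape(384,512,3)
def blobs(m,lo,hi):
    out=[]
    for k in cv2.findContours(m.astype(np.uint8),cv2.RETR_EXTERNAL,cv2.CHAIN_APPROX_NONE)[0]:
        if lo<cv2.contourArea(k)<hi: out.append(k)
    return out
E
python3 - <<'E'
from h import *
np.set_printoptions(precision=4,suppress=True)
for n in("scene","side"):
    p=cv2.imread(f"pics/{n}0.png"); d=np.load(f"pics/{n}0.npy"); c=cam(n); P=cloud(c,d)
    hsv=cv2.cvtColor(p,cv2.COLOR_BGR2HSV)
    m=(hsv[...,2]>140)&(hsv[...,1]<50)&(d>0)
    print(n,"cam",c[4])
    for k in blobs(m,60,9000):
        (u,v),(w,h),a=cv2.minAreaRect(k); mk=cv2.drawContours(np.zeros(m.shape,np.uint8),[k],-1,1,-1)>0
        q=P[mk]; z=np.median(q[:,2]); 
        if z>0.2 or z<-0.1: continue
        mo=cv2.moments(k); g=[mo['m10']/mo['m00'],mo['m01']/mo['m00']]
        box=cv2.boxPoints(cv2.minAreaRect(plane(c,k[:,0],z)[:,:2].astype(np.float32)))
        print(np.array(g),cv2.contourArea(k),"medz",z,"cen",plane(c,g,z)[0],"rect",cv2.minAreaRect(plane(c,k[:,0],z)[:,:2].astype(np.float32)))
    m=(hsv[...,0]>5)&(hsv[...,0]<22)&(hsv[...,1]>80)
    for k in blobs(m,60,1500):
        mo=cv2.moments(k); g=[mo['m10']/mo['m00'],mo['m01']/mo['m00']]; print("brown",np.array(g),P[int(g[1]),int(g[0])])
E
```

```text
scene cam [ 1.2884 -0.5551  0.8522]
[175.5259 313.6699] 103.0 medz 0.00035052791305156816 cen [ 0.6798 -0.2963  0.0004] rect ((0.6750363111495972, -0.299050509929657), (0.03674760088324547, 0.037646565586328506), 83.43531799316406)
[462.9088 171.6579] 4784.5 medz 0.0009481054791729004 cen [0.749  0.6076 0.0009] rect ((0.7336404323577881, 0.6020753383636475), (0.29967764019966125, 0.4514423906803131), 84.71753692626953)
[ 63.3824 152.9234] 5010.5 medz 0.0005087030635579914 cen [-0.0323 -0.2673  0.0005] rect ((-0.045111432671546936, -0.26436567306518555), (0.40173402428627014, 0.47591501474380493), 0.23264916241168976)
brown [268.2272 212.7736] [0.573  0.034  0.0302]
brown [305.9754 100.5996] [0.1786 0.5123 0.0132]
side cam [0.497  0.8805 0.9458]
[225.8783 320.03  ] 100.0 medz 0.11491464234195908 cen [0.5824 0.3902 0.1149] rect ((0.5822806358337402, 0.3895011246204376), (0.0161886103451252, 0.03961312770843506), 12.465461730957031)
[287.9802 326.4362] 3304.0 medz 0.006774910102390952 cen [0.4602 0.338  0.0068] rect ((0.46105945110321045, 0.32359790802001953), (0.10533909499645233, 0.18
[... 1015 characters left out ...]
 medz 0.02893719712854692 cen [ 0.7246 -0.1753  0.0289] rect ((0.7246659994125366, -0.17506985366344452), (0.0446411557495594, 0.04373695328831673), 0.9862089157104492)
[262.0748 135.9405] 2406.0 medz 0.05387086299515642 cen [ 0.5295 -0.2523  0.0539] rect ((0.5196712017059326, -0.2634201943874359), (0.2851608693599701, 0.1620052307844162), 82.6568374633789)
[261.9803  64.1105] 84.5 medz 0.0649966619561625 cen [ 0.5394 -0.6399  0.065 ] rect ((0.539545476436615, -0.6414493918418884), (0.05381309613585472, 0.051251400262117386), 15.19116497039795)
brown [241.2389 213.0186] [0.5764 0.033  0.0292]
brown [471.4092 211.3301] [0.0227 0.0614 0.0796]
brown [245.1465   7.5846] [ 0.6319 -1.2676 -0.0101]
```

```bash
cat > m.py <<'E'
from h import *
np.set_printoptions(precision=4,suppress=True)
def q(z0,z1,P,d): return (d>0)&(P[...,2]>z0)&(P[...,2]<z1)
E
python3 - <<'E'
from m import *
G={}
for n,V in(("scene",175),("side",150)):
    p=cv2.imread(f"pics/{n}0.png"); d=np.load(f"pics/{n}0.npy"); c=cam(n); P=cloud(c,d)
    hsv=cv2.cvtColor(p,cv2.COLOR_BGR2HSV)
    m=(hsv[...,2]>V)&(hsv[...,1]<45)&(d>0)&(P[...,0]<.75)&(P[...,2]<.08)&(P[...,2]>0.003)&(abs(P[...,1])<.5)&(P[...,0]>.3)
    print(n)
    for k in blobs(m,60,9000):
        mk=cv2.drawContours(np.zeros(m.shape,np.uint8),[k],-1,1,-1)>0
        z=np.percentile(P[mk][:,2],70); X=plane(c,k[:,0],z)[:,:2].astype(np.float32)
        (cx,cy),w,a=cv2.minAreaRect(X); print(cv2.contourArea(k),"z70",z,"c",np.array([cx,cy]),np.array(w),a, "circ",np.array(cv2.minEnclosingCircle(X)[0]))
    # dark and grey things on unit top
    Q=P[(d>0)&(P[...,2]>.049)&(P[...,2]<.062)&(P[...,1]<0)&(P[...,0]<.7)&(P[...,0]>.38)&(P[...,1]>-.5)]
    print("top z",np.median(Q[:,2]),cv2.minAreaRect(Q[:,:2].astype(np.float32)),len(Q))
    m=(d>0)&(P[...,2]>.061)&(P[...,1]<-.03)&(P[...,1]>-.5)&(P[...,0]>.36)&(P[...,0]<.68)&(P[...,2]<.2)
    for k in blobs(m,15,4000):
        mk=cv2.drawContours(np.zeros(m.shape,np.uint8),[k],-1,1,-1)>0
        K=P[mk&m]; print("up",cv2.boundingRect(k),K.min(0),K.max(0),np.median(K,0))
    im=cv2.resize(p[190:300,70:240] if n=="scene" else p[90:200,220:310],None,fx=4,fy=4,interpolation=cv2.INTER_CUBIC); G[n]=cv2.resize(im,(400 if n=="side" else 680-280,440 if n=="side" else 260))
a=G["scene"];b=G["side"]; H=np.zeros((440,800,3),np.uint8);H[:260,:400]=a;H[:,400:]=b;cv2.imwrite("pics/unit.png",H)
E
```

```text
scene
65.5 z70 0.042875336785435814 c [ 0.7488 -0.2342] [0.0141 0.0406] 69.52255249023438 circ [ 0.751  -0.2284]
68.0 z70 0.06979166598478906 c [ 0.7316 -0.178 ] [0.0144 0.0449] 54.72331237792969 circ [ 0.7287 -0.1822]
98.0 z70 0.016189475608257675 c [ 0.5759 -0.0111] [0.0285 0.0386] 86.67717742919922 circ [ 0.576 -0.009]
241.0 z70 0.05628353587342966 c [ 0.4724 -0.2041] [0.0693 0.0458] 82.8358154296875 circ [ 0.4686 -0.2022]
4704.0 z70 0.056077583701516345 c [ 0.5207 -0.2639] [0.2774 0.1577] 82.84222412109375 circ [ 0.5221 -0.2638]
156.0 z70 0.015787987009198524 c [0.4252 0.0381] [0.0487 0.0476] 52.820194244384766 circ [0.4262 0.039 ]
653.0 z70 0.016524809471314295 c [0.5793 0.1576] [0.2166 0.0504] 84.92153930664062 circ [0.5782 0.1569]
144.5 z70 0.015984076284054904 c [0.4558 0.1097] [0.0463 0.0509] 19.842287063598633 circ [0.4563 0.1098]
137.5 z70 0.015828765493304076 c [0.4543 0.1918] [0.0483 0.0469] 52.82546615600586 circ [0.4549 0.1908]
1030.5 z70 0.009658167040680121 c [0.4614 0.3282] [0.1001 0.1635] 3.524644136428833 circ [0.464  0.3287]
top z 0.055397459772650426 ((0.5626235
[... 979 characters left out ...]
0616 0.0698] 2.17140793800354 circ [0.5748 0.0278]
119.0 z70 0.03580354136819026 c [ 0.7227 -0.1672] [0.0438 0.0434] 0.9862078428268433 circ [ 0.7226 -0.1672]
2233.0 z70 0.05500253742187603 c [ 0.5191 -0.2579] [0.2759 0.1583] 82.78028106689453 circ [ 0.5193 -0.2568]
top z 0.05410943886517883 ((0.5635372996330261, -0.264772891998291), (0.2864629924297333, 0.25296056270599365), 83.00712585449219) 2875
up (263, 140, 16, 18) [ 0.483  -0.1811  0.0612] [ 0.5249 -0.149   0.1   ] [ 0.5054 -0.1659  0.0798]
up (284, 114, 9, 7) [ 0.4409 -0.3494  0.0612] [ 0.4652 -0.3212  0.0696] [ 0.4531 -0.3334  0.0656]
up (272, 112, 11, 26) [ 0.4715 -0.2726  0.0612] [ 0.5013 -0.2366  0.1376] [ 0.4919 -0.2506  0.0887]
```

View pics/unit.png

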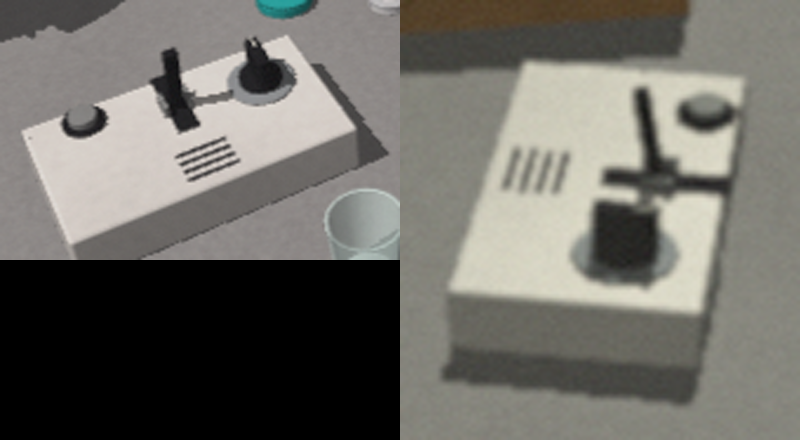

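The crop shows the unit with the grey button at the far −y end, the lever upright in the middle and the knob at +y; the unit's yaw is about −7°. Next I'll move to a viewing pose above the tins and the bar.

```bash
cat > to.py <<'E'
# works out the way from the measured pose to x y z yaw(deg, azimuth of tool x): prints shifts/turns in tool units
import sys; from m import *
def way(x,y,z,yaw=None):
    o=r.get_obs(); M=R.from_quat(o["orientation"]).as_matrix(); d=np.array([x,y,z])-o["tool_pos"]
    s=M.T@d/.25; n=int(np.ceil(np.linalg.norm(d)/.041)) or 1
    print("at",o["tool_pos"],"yaw",np.degrees(np.arctan2(M[1,0],M[0,0])),"tilt",np.degrees(np.arccos(-M[2,2])),"t",o["time_s"],"grip",o["grip_width"],o["finger_force"])
    print("shift units",s,"rows>=",n)
    if yaw is not None:
        a=np.radians(yaw);T=np.array([[np.cos(a),np.sin(a),0],[np.sin(a),-np.cos(a),0],[0,0,-1]])
        w=R.from_matrix(M.T@T).as_rotvec()/np.pi; print("then turn",w,"rows>=",np.ceil(np.linalg.norm(w)*180/7.1))
if __name__=="__main__": way(*map(float,sys.argv[1:]))
E
python3 -m inch '.106 -.12 -.012 0 0 0;.106 -.12 -.012 0 0 0;.106 -.12 -.012 0 0 0;.106 -.12 -.012 0 0 0;.106 -.12 -.012 0 0 0'
python3 -m inch '.106 -.12 -.012 0 0 0;.106 -.12 -.012 0 0 0;.106 -.12 -.012 0 0 0;.106 -.12 -.012 0 0 0;.106 -.12 -.012 0 0 0'
python3 -m inch '.106 -.12 -.012 0 0 0;.106 -.12 -.012 0 0 0;.106 -.12 -.012 0 0 0;.106 -.12 -.012 0 0 0;.106 -.12 -.012 0 0 0'
python3 -m inch '.106 -.12 -.012 0 0 0;.106 -.12 -.012 0 0 0;.106 -.12 -.012 0 0 0;.106 -.12 -.012 0 0 0;.106 -.12 -.012 0 0 0'
python3 -m inch '0 0 0 0 0 -.039;0 0 0 0 0 -.039;0 0 0 0 0 -.039;0 0 0 0 0 -.039;0 0 0 0 0 -.039'
python3 -m inch '0 0 0 0 0 -.039;0 0 0 0 0 -.039;0 0 0 0 0 -.039;0 0 0 0 0 -.039;0 0 0 0 0 -.039'
python3 to.py .52 .06 .34 88
python3 - <<'E'
from m import *
for n in("scene","side"):
    p=cv2.imread(f"pics/{n}0.png"); d=np.load(f"pics/{n}0.npy"); P=cloud(cam(n),d); h=cv2.cvtColor(p,cv2.COLOR_BGR2HSV)
    Q=P[(h[...,0]>105)&(h[...,0]<130)&(h[...,1]>120)&(d>0)&(P[...,2]>.01)&(abs(P[...,1])<.4)]; print(n,Q.min(0),Q.max(0))
E
```

```text
time_s: 0.57
tool_pos: [0.2424, -0.4278, 0.2537]
orientation: [0.993, 0.12, 0.0, -0.0]
contact_force: [1.2, 0.4, -0.3]
grip_width: 1.001
finger_force: 0.0
time_s: 0.98
tool_pos: [0.3353, -0.2506, 0.2689]
orientation: [0.993, 0.12, 0.0, 0.0]
contact_force: [1.0, -0.3, -0.4]
grip_width: 1.001
finger_force: 0.0
time_s: 1.4
tool_pos: [0.4282, -0.0733, 0.2839]
orientation: [0.993, 0.12, -0.0, 0.0]
contact_force: [0.7, -0.6, 0.3]
grip_width: 0.998
finger_force: 0.0
time_s: 1.82
tool_pos: [0.521, 0.104, 0.2987]
orientation: [0.993, 0.12, -0.0, 0.0]
contact_force: [0.4, -0.9, -0.0]
grip_width: 0.997
finger_force: 0.0
time_s: 2.23
tool_pos: [0.5204, 0.1022, 0.2984]
orientation: [0.909, 0.417, -0.0, 0.0]
contact_force: [-0.2, 0.4, -0.1]
grip_width: 0.999
finger_force: 0.0
time_s: 2.65
tool_pos: [0.5205, 0.1019, 0.2985]
orientation: [0.741, 0.671, -0.0, -0.0]
contact_force: [-0.5, -0.5, -0.4]
grip_width: 1.002
finger_force: 0.0
at [0.5205 0.1019 0.2985] yaw 84.34030213909858 tilt 0.03207882748374736 t 2.65 grip 1.0016905073380142 0.0
shift units [-0.1672  0.0145 -0.166 ] rows>= 2
then turn [-0.0001  0.0001 -0.0203] rows>= 1.0
scene [ 0.7443 -0.089   0.01  ] [0.8203 0.1002 0.0692]
side [ 0.0575 -0.0866  0.01  ] [0.8176 0.105  0.3706]
```

```bash
cat > snap.py <<'E'
import sys; from m import *
def snap(tag):
    o=r.get_obs(); p,d=vision.camera("wrist"); cv2.imwrite(f"pics/{tag}.png",p[:,:,::-1]); np.savez(f"pics/{tag}.npz",d=d,q=o["orientation"],t=o["tool_pos"]); return o,p,d
def load(tag):
    z=np.load(f"pics/{tag}.npz"); o=dict(orientation=z["q"],tool_pos=z["t"]); return cam("wrist",o),cv2.imread(f"pics/{tag}.png"),z["d"]
if __name__=="__main__": snap(sys.argv[1])
E
python3 -m inch '-.08 0 -.1 0 0 0;-.08 0 -.1 0 0 0;0 0 0 0 0 0;0 0 0 0 0 0;0 0 0 0 0 0'
python3 snap.py w1
python3 -m inch '.13 0 0 0 0 0;.13 0 0 0 0 0;.13 0 0 0 0 0;0 0 0 0 0 0;0 0 0 0 0 0'
python3 snap.py w2
python3 - <<'E'
import cv2,numpy as np
a=[cv2.resize(cv2.imread(f"pics/w{i}.png"),(400,300)) for i in(1,2)]; cv2.imwrite("pics/w12.png",np.hstack(a))
E
```

```text
time_s: 3.07
tool_pos: [0.516, 0.0627, 0.3481]
orientation: [0.743, 0.669, -0.0, -0.0]
contact_force: [-0.5, -0.2, -0.9]
grip_width: 1.001
finger_force: 0.0
time_s: 3.53
tool_pos: [0.5255, 0.1626, 0.3476]
orientation: [0.741, 0.671, -0.001, -0.001]
contact_force: [-0.4, -0.1, -0.3]
grip_width: 0.997
finger_force: 0.0
```

View pics/w12.png

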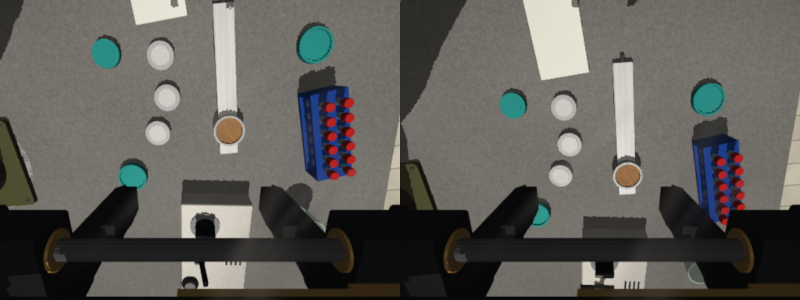

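In the left view the tins are at (160,54), (167,97) and (158,132), and the dish is at (229,131). The bar and tile are clear in both views, so I can triangulate.

Run:
```python
from snap import *
D={}
for t in("w1","w2"):
    c,p,d=load(t); h=cv2.cvtColor(p,cv2.COLOR_BGR2HSV); m=(h[...,2]>150)&(h[...,1]<50); m[260:]=0; P=cloud(c,d)
    D[t]=[]; print(t)
    for k in blobs(m,300,20000):
        (u,v),(w,hh),a=cv2.minAreaRect(k); X=plane(c,[u,v],.014)[0]
        z=np.median(P[cv2.drawContours(np.zeros(m.shape,np.uint8),[k],-1,1,-1)>0][:,2])
        (x,y),wh,a2=cv2.minAreaRect(plane(c,k[:,0],z)[:,:2].astype(np.float32))
        bp=cv2.boxPoints(((x,y),wh,a2))
        print("px",np.array([u,v]),"z",z,"c",np.array([x,y]),np.array(wh),a2); D[t].append((np.array(cv2.minEnclosingCircle(k)[0]) if len(k)<200 else np.array([u,v]),X))
    m=(h[...,0]>5)&(h[...,0]<20)&(h[...,1]>90); m[280:]=0
    for k in blobs(m,200,3000):
        e=np.array(cv2.fitEllipse(k)[0]); print("dish",e,plane(c,e,.03)); D[t].append((e,plane(c,e,.014)[0]))
c1,c2=load("w1")[0],load("w2")[0]
for g,X in D["w1"]:
    for g2,X2 in D["w2"]:
        if np.linalg.norm(X-X2)<.02: print("tri",g,*tri(c1,g,c2,g2))
```

```text
w1
px [201.  170.5] z 0.015154168456954165 c [0.4245 0.0399] [0.05   0.0509] 84.02265167236328
px [501.5 203.5] z -0.7476835370299271 c [ 1.5937 -0.4483] [0.0884 0.5562] 9.582352638244629
px [293.67 172.19] z 0.02894897562578469 c [0.5767 0.0238] [0.0809 0.0653] 88.67495727539062
px [213.  125.5] z 0.015123665954812071 c [0.4563 0.1116] [0.0515 0.0515] 37.79443359375
px [204.5  70.5] z 0.015074874366746538 c [0.4545 0.1925] [0.0519 0.0501] 81.98292541503906
px [288.4291  73.1566] z 0.015821251606051606 c [0.5802 0.1693] [0.1971 0.0404] 88.46577453613281
px [203.   15.5] z 0.008683738998242374 c [0.4639 0.2664] [0.0394 0.1032] 84.0274887084961
dish [292.9869 167.1331] [[0.577  0.0336 0.03  ]]
w2
px [205.5 225. ] z 0.014998855335079997 c [0.426  0.0401] [0.0507 0.0523] 84.40205383300781
px [291.1031 228.1498] z 0.028953893108598916 c [0.5767 0.025 ] [0.0776 0.0661] 88.43214416503906
px [216.5 185. ] z 0.015024303500168423 c [0.456  0.1118] [0.0517 0.052 ] 37.6887321472168
px [499.  203.5] z -0.7475860690712034 c [ 1.591  -0.3406] [0.1114 0.5571] 9.886869430541992
px [208.5 138. ] z 0.0
[... 163 characters left out ...]
3594
px [199.7578  46.1073] z 0.008702611199614713 c [0.4619 0.3242] [0.1002 0.1421] 3.3846001625061035
dish [290.9707 224.4831] [[0.5769 0.0334 0.03  ]]
tri [201.5 170.5] [0.4242 0.0387 0.0081] 0.0006608472798545378
tri [291.6195 173.1415] [0.5752 0.0225 0.0252] 0.0011006124123362016
tri [291.6195 173.1415] [ 0.5806  0.0105 -0.0205] 0.0021455965325288045
tri [213.2368 125.1316] [0.4562 0.1119 0.0168] 9.52549866615334e-05
tri [205.4495  70.6987] [0.4555 0.1928 0.0141] 0.0009127431995095317
tri [288.4291  73.1566] [0.5799 0.176  0.017 ] 0.001373240478244981
tri [292.9869 167.1331] [0.5723 0.0428 0.0684] 0.0007703829164272384
tri [292.9869 167.1331] [0.5769 0.0338 0.0308] 5.577401031289084e-06
```

Heights agree with the given sizes: tins at 15 mm, bar at 15.8 mm, dish rim at 30 mm and tile at 8.7 mm. The dish comes first.

```bash
python3 -m inch '0 0 0 0 0 -.023;0 0 0 0 0 0;0 0 0 0 0 0;0 0 0 0 0 0;0 0 0 0 0 0'; python3 to.py .577 .0336 .08 88.4
```

```text
time_s: 4.0
tool_pos: [0.5267, 0.1587, 0.3486]
orientation: [0.719, 0.695, -0.0, 0.0]
contact_force: [0.9, 0.1, 0.2]
grip_width: 1.002
finger_force: 0.0
at [0.5267 0.1587 0.3486] yaw 88.02338650627863 tilt 0.025497027325885577 t 4.0 grip 1.0018027610531677 0.0
shift units [-0.4925  0.2184  1.0746] rows>= 8
then turn [-0.      0.0001 -0.0021] rows>= 1.0
```

```bash
python3 -m inch '-.1 .044 .12 0 0 -.002;-.1 .044 .12 0 0 0;-.1 .044 .12 0 0 0;-.1 .044 .12 0 0 0;-.09 .042 .12 0 0 0'
python3 -m inch '0 0 .12 0 0 0;0 0 .12 0 0 0;0 0 .12 0 0 0;0 0 .11 0 0 0;0 0 0 0 0 0'; python3 to.py .577 .0336 .010 88.4
```

```text
time_s: 4.42
tool_pos: [0.5783, 0.0331, 0.1975]
orientation: [0.717, 0.697, -0.0, 0.001]
contact_force: [-0.2, -0.9, 0.5]
grip_width: 0.997
finger_force: 0.0
time_s: 4.83
tool_pos: [0.5745, 0.0342, 0.0766]
orientation: [0.717, 0.698, -0.004, -0.002]
contact_force: [-0.4, -0.5, -0.5]
grip_width: 1.0
finger_force: 0.0
at [0.5745 0.0342 0.0766] yaw 88.45977227158427 tilt 0.5066563702210449 t 4.8333 grip 0.9997742302654987 0.0
shift units [-0.0015  0.0124  0.2664] rows>= 2
then turn [-0.0027  0.0007  0.0003] rows>= 1.0
```

```bash
python3 -m inch '0 0 .09 0 0 0;0 .003 .09 0 0 0;0 0 .08 0 0 0;0 0 0 0 0 0;0 0 0 0 0 0'
python3 to.py .577 .0336 .010 88.4
python3 -m inch '0 0 0 0 0 0;0 0 0 0 0 0;0 0 0 0 0 0;0 0 0 0 0 0;0 0 0 0 0 0' 1
python3 -m inch '0 0 0 0 0 0;0 0 0 0 0 0;0 0 0 0 0 0;0 0 0 0 0 0;0 0 0 0 0 0'
python3 -m inch '0 0 -.08 0 0 0;0 0 -.08 0 0 0;0 0 -.08 0 0 0;0 0 0 0 0 0;0 0 0 0 0 0'
python3 to.py .461 .333 .07 88.4
```

```text
time_s: 5.25
tool_pos: [0.5788, 0.0353, 0.0169]
orientation: [0.716, 0.698, -0.0, 0.0]
contact_force: [0.4, -0.2, -0.3]
grip_width: 1.001
finger_force: 0.0
at [0.5788 0.0353 0.0169] yaw 88.48018814161935 tilt 0.016806694067624618 t 5.25 grip 1.0010663334034737 0.0
shift units [-0.0072 -0.0072  0.0278] rows>= 1
then turn [0.     0.0001 0.0004] rows>= 1.0
time_s: 5.67
tool_pos: [0.579, 0.0353, 0.0174]
orientation: [0.716, 0.698, 0.0, 0.0]
contact_force: [-1.6, -0.1, 7.0]
grip_width: 0.74
finger_force: 30.0
time_s: 6.08
tool_pos: [0.579, 0.0353, 0.0174]
orientation: [0.716, 0.698, 0.0, 0.001]
contact_force: [-1.5, -0.5, 7.1]
grip_width: 0.737
finger_force: 30.0
time_s: 6.5
tool_pos: [0.5794, 0.0353, 0.0772]
orientation: [0.716, 0.698, 0.001, 0.001]
contact_force: [-0.2, -0.8, -0.4]
grip_width: 0.748
finger_force: 3.0
at [0.5794 0.0353 0.0772] yaw 88.47699882605411 tilt 0.14810498788277213 t 6.5 grip 0.7481572861561171 2.9999303072690964
shift units [ 1.1778 -0.5052  0.0282] rows>= 8
then turn [ 0.0008 -0.0001  0.0004] rows>= 1.0
```

The width matches the dish, but the grip force just read 3 N (the slackening). I'll wait and check that it recovers.

```bash
python3 -m inch '0 0 0 0 0 0;0 0 0 0 0 0;0 0 0 0 0 0;0 0 0 0 0 0;0 0 0 0 0 0'; python3 -m inch '0 0 0 0 0 0;0 0 0 0 0 0;0 0 0 0 0 0;0 0 0 0 0 0;0 0 0 0 0 0'
python3 - <<'E'
from snap import *
o,p,d=snap("g1"); a,_=vision.camera("side"); cv2.imwrite("pics/g1v.png",np.hstack([p,a])[:,:,::-1][::1])
im=np.hstack([p,a])[:,:,::-1]; cv2.imwrite("pics/g1v.png",cv2.resize(im,(800,300)))
E
```

```text
time_s: 6.92
tool_pos: [0.5782, 0.0353, 0.0756]
orientation: [0.716, 0.698, -0.0, -0.0]
contact_force: [-0.1, 0.5, -0.5]
grip_width: 0.738
finger_force: 30.0
time_s: 7.33
tool_pos: [0.5786, 0.0353, 0.0762]
orientation: [0.716, 0.698, 0.0, 0.0]
contact_force: [0.3, -0.7, -1.1]
grip_width: 0.738
finger_force: 30.0
```

View pics/g1v.png

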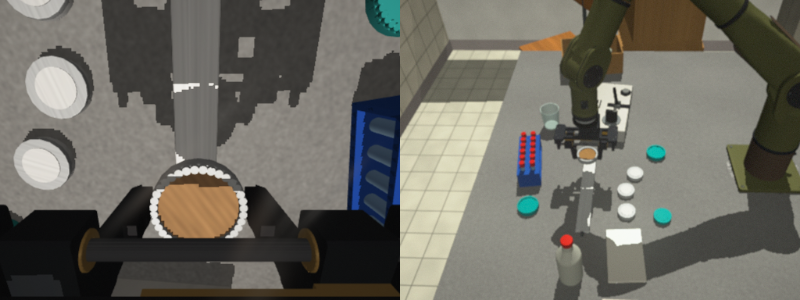

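The dish is still held, at (198,208) on the left, and all tins are in place. I'll check whether it tilted.

```bash
python3 - <<'E'
from snap import *
c,p,d=load("g1"); P=cloud(c,d); h=cv2.cvtColor(p,cv2.COLOR_BGR2HSV)
m=(h[...,0]>5)&(h[...,0]<22)&(h[...,1]>80)&(d>0)&(d<.25); m[:230]=0; m[300:]=0
Q=P[m]; k=max(blobs(m,10,1e5),key=len); print(len(Q),Q.mean(0),Q.min(0),Q.max(0))
A=np.c_[Q[:,:2]-Q[:,:2].mean(0),np.ones(len(Q))]; print(np.linalg.lstsq(A,Q[:,2],rcond=None)[0])
E
python3 to.py .461 .333 .07 88.4
```

```text
6637 [0.5786 0.0353 0.0897] [0.5384 0.0118 0.0856] [0.6201 0.0676 0.1561]
[-0.0028  0.4217  0.0897]
at [0.5786 0.0353 0.0763] yaw 88.49923831350873 tilt 0.006570312326623983 t 7.4333 grip 0.7362120591340492 29.999932050704956
shift units [ 1.178  -0.5013  0.0249] rows>= 8
then turn [0.     0.     0.0006] rows>= 1.0
```

Run:
```python
from snap import *
c,p,d=load("g1"); P=cloud(c,d)
m=(d>0)&(np.hypot(P[...,0]-.5786,P[...,1]-.0353)<.028)&(P[...,2]>.05)&(P[...,2]<.12); m[300:]=0
Q=P[m]
for _ in range(4):
    A=np.c_[Q[:,:2]-[.5786,.0353],np.ones(len(Q))]; s=np.linalg.lstsq(A,Q[:,2],rcond=None)[0]; e=abs(A@s-Q[:,2]); Q=Q[e<max(.0015,2*e.std())]
print(s,len(Q))
```

```text
[0.0012 0.003  0.0873] 6464
```

The dish is flat, so it can go to the tile.

```bash
python3 -m inch '.118 -.05 0 0 0 0;.118 -.05 0 0 0 0;.118 -.05 0 0 0 0;.118 -.05 0 0 0 0;.118 -.05 0 0 0 0'
python3 -m inch '.118 -.05 0 0 0 0;.118 -.05 0 0 0 0;.118 -.05 0 0 0 0;.118 -.05 0 0 0 0;.118 -.05 0 0 0 0'
python3 -m inch '0 0 .06 0 0 0;0 0 .06 0 0 0;0 0 .06 0 0 0;0 0 .05 0 0 0;0 0 0 0 0 0'
python3 to.py .461 .333 .012 88.4
```

```text
time_s: 7.85
tool_pos: [0.5194, 0.1857, 0.0763]
orientation: [0.716, 0.698, 0.0, 0.0]
contact_force: [0.8, 0.4, -0.3]
grip_width: 0.74
finger_force: 30.0
time_s: 8.27
tool_pos: [0.4606, 0.335, 0.0763]
orientation: [0.716, 0.698, 0.0, 0.0]
contact_force: [0.0, 0.5, -0.5]
grip_width: 0.744
finger_force: 30.0
time_s: 8.68
tool_pos: [0.4602, 0.3326, 0.0166]
orientation: [0.716, 0.698, -0.002, 0.0]
contact_force: [-0.1, -0.7, -1.6]
grip_width: 0.742
finger_force: 30.0
at [0.4602 0.3326 0.0166] yaw 88.51774294771708 tilt 0.21353187154362496 t 8.6833 grip 0.7416493181430625 29.999898076057434
shift units [0.0019 0.0032 0.0182] rows>= 1
then turn [-0.0008  0.0009  0.0007] rows>= 1.0
```

```bash
python3 -m inch '0 0 .006 0 0 0;0 0 .006 0 0 0;0 0 0 0 0 0;0 0 0 0 0 0;0 0 0 0 0 0'
python3 to.py .461 .333 .012 88.4
```

```text
time_s: 9.1
tool_pos: [0.4617, 0.3336, 0.0163]
orientation: [0.716, 0.698, 0.0, 0.0]
contact_force: [0.4, -0.5, -0.6]
grip_width: 0.743
finger_force: 30.0
at [0.4617 0.3336 0.0163] yaw 88.4811430751852 tilt 0.055341474320774485 t 9.1 grip 0.7425651618607637 29.999915957450867
shift units [-0.0026 -0.0028  0.017 ] rows>= 1
then turn [ 0.0002 -0.0002  0.0005] rows>= 1.0
```

```bash
python3 -m inch '0 0 .006 0 0 0;0 0 .006 0 0 0;0 0 .006 0 0 0;0 0 0 0 0 0;0 0 0 0 0 0'
python3 to.py .461 .333 .011 88.4
```

```text
time_s: 9.52
tool_pos: [0.4612, 0.3334, 0.011]
orientation: [0.716, 0.698, -0.0, 0.0]
contact_force: [-0.3, -0.1, -0.6]
grip_width: 0.741
finger_force: 30.0
at [0.4612 0.3334 0.011 ] yaw 88.50119024141084 tilt 0.018964970122278674 t 9.5167 grip 0.7409002232738598 29.999881982803345
shift units [-0.0016 -0.0009  0.0001] rows>= 1
then turn [-0.0001  0.0001  0.0006] rows>= 1.0
```

```bash
python3 -m inch '0 0 .004 0 0 0;0 0 0 0 0 0;0 0 0 0 0 0;0 0 0 0 0 0;0 0 0 0 0 0'
python3 -m inch '0 0 0 0 0 0;0 0 0 0 0 0;0 0 0 0 0 0;0 0 0 0 0 0;0 0 0 0 0 0' -1
python3 -m inch '0 0 -.1 0 0 0;0 0 -.12 0 0 0;0 0 -.12 0 0 0;0 0 -.12 0 0 0;0 0 0 0 0 0'
python3 to.py .4543 .192 .12 88.4
python3 snap.py d1
python3 - <<'E'
from snap import *
c,p,d=load("d1"); P=cloud(c,d); h=cv2.cvtColor(p,cv2.COLOR_BGR2HSV)
m=(h[...,0]>5)&(h[...,0]<22)&(h[...,1]>80)&(d>0)&(P[...,2]<.05)
for k in blobs(m,300,1e5):
    e=cv2.fitEllipse(k)[0]; print("dish",e,plane(c,e,.0225)); q=P[int(e[1])-20:int(e[1])+20,int(e[0])-20:int(e[0])+20].reshape(-1,3); print(q[:,2].mean(),np.linalg.lstsq(np.c_[q[:,:2]-q[:,:2].mean(0),np.ones(len(q))],q[:,2],rcond=None)[0])
E
```

```text
time_s: 9.93
tool_pos: [0.4614, 0.3336, 0.0105]
orientation: [0.716, 0.698, 0.0, 0.0]
contact_force: [-0.9, 0.0, 5.5]
grip_width: 0.741
finger_force: 30.0
time_s: 10.35
tool_pos: [0.4613, 0.3335, 0.01]
orientation: [0.716, 0.698, -0.0, 0.0]
contact_force: [0.3, -1.4, -0.5]
grip_width: 1.001
finger_force: 0.0
time_s: 10.77
tool_pos: [0.4637, 0.3359, 0.1303]
orientation: [0.716, 0.698, 0.005, 0.0]
contact_force: [0.5, 0.2, 0.5]
grip_width: 1.001
finger_force: 0.0
at [0.4637 0.3359 0.1303] yaw 88.47038367091557 tilt 0.5313244764336135 t 10.7667 grip 1.0013067758534877 0.0
shift units [-0.5766 -0.0225  0.0372] rows>= 4
then turn [ 0.0021 -0.0021  0.0004] rows>= 1.0
dish (250.71949768066406, 198.9895477294922) [[0.4617 0.3318 0.0225]]
0.02279957892440912 [0.0355 0.6041 0.0228]
```

Run:
```python
from snap import *
c,p,d=load("d1"); P=cloud(c,d)
q=P[(d>0)&(np.hypot(P[...,0]-.4617,P[...,1]-.332)<.025)&(abs(P[...,2]-.022)<.02)]; print(len(q),np.linalg.lstsq(np.c_[q[:,:2]-q[:,:2].mean(0),np.ones(len(q))],q[:,2],rcond=None)[0])
q=P[(d>0)&(np.hypot(P[...,0]-.4617,P[...,1]-.332)>.037)&(abs(P[...,2]-.008)<.0025)][:,:2]; q=q[(abs(q-[.46,.33])<.11).all(1)]; print(cv2.minAreaRect(q.astype(np.float32)),len(q))
h=cv2.cvtColor(p,cv2.COLOR_BGR2HSV); m=(h[...,2]>150)&(h[...,1]<50); 
for k in blobs(m,300,60000): print(cv2.minAreaRect(plane(c,k[:,0],.014)[:,:2].astype(np.float32)))
```

```text
2174 [ 0.0024 -0.0006  0.0217]
((0.43622732162475586, 0.3181649446487427), (0.15046647191047668, 0.18704621493816376), 3.511516571044922) 11780
((0.4565073847770691, 0.12720562517642975), (0.018090300261974335, 0.04811611399054527), 87.97904205322266)
((0.5797028541564941, 0.13939519226551056), (0.04850978031754494, 0.03850562125444412), 88.63638305664062)
((0.6748546957969666, 0.3495369851589203), (0.023774541914463043, 0.06098476052284241), 88.39488220214844)
((0.4610103368759155, 0.33516788482666016), (0.09740367531776428, 0.15543851256370544), 3.506653070449829)
```

```bash
python3 -m inch '-.145 -.006 0 0 0 0;-.145 -.006 0 0 0 0;-.145 -.005 0 0 0 0;-.14 -.005 0 0 0 0;0 0 0 0 0 0'
python3 -m inch '0 0 .12 0 0 0;0 0 .12 0 0 0;0 0 .1 0 0 0;0 0 0 0 0 0;0 0 0 0 0 0'; python3 to.py .4543 .192 .003 88.4
```

```text
time_s: 11.23
tool_pos: [0.4501, 0.1797, 0.1236]
orientation: [0.719, 0.695, -0.006, 0.002]
contact_force: [-0.2, -1.0, -0.7]
grip_width: 1.005
finger_force: 0.0
time_s: 11.65
tool_pos: [0.4507, 0.1895, 0.0389]
orientation: [0.716, 0.698, -0.002, -0.0]
contact_force: [-0.1, 0.2, 2.0]
grip_width: 1.001
finger_force: 0.0
at [0.4507 0.1895 0.0389] yaw 88.5475334591044 tilt 0.24280418284542518 t 11.65 grip 1.0009162527320477 0.0
shift units [0.0108 0.0145 0.1435] rows>= 1
then turn [-0.0011  0.0008  0.0008] rows>= 1.0
```

```bash
python3 -m inch '0 .005 .05 0 0 0;0 0 .04 0 0 0;0 0 0 0 0 0;0 0 0 0 0 0;0 0 0 0 0 0'; python3 to.py .4543 .192 .004 88.4
```

```text
time_s: 12.07
tool_pos: [0.4538, 0.1901, 0.0188]
orientation: [0.716, 0.698, 0.001, 0.0]
contact_force: [0.2, 0.3, 0.0]
grip_width: 1.0
finger_force: 0.0
at [0.4538 0.1901 0.0188] yaw 88.48193329308755 tilt 0.0800278860970376 t 12.0667 grip 1.0003781940107699 0.0
shift units [0.0075 0.0018 0.0592] rows>= 1
then turn [ 0.0004 -0.0002  0.0005] rows>= 1.0
```

```bash
python3 -m inch '.007 0 .03 0 0 0;0 0 .03 0 0 0;0 0 0 0 0 0;0 0 0 0 0 0;0 0 0 0 0 0'
python3 -m inch '0 0 0 0 0 0;0 0 0 0 0 0;0 0 0 0 0 0;0 0 0 0 0 0;0 0 0 0 0 0' 1
python3 -m inch '0 0 0 0 0 0;0 0 0 0 0 0;0 0 -.06 0 0 0;0 0 -.1 0 0 0;0 0 -.1 0 0 0'
python3 -m inch '0 0 0 0 0 0;0 0 0 0 0 0;0 0 0 0 0 0;0 0 0 0 0 0;0 0 0 0 0 0'
python3 to.py .581 .193 .06 88.4
```

```text
time_s: 12.48
tool_pos: [0.4532, 0.1916, 0.0026]
orientation: [0.716, 0.698, -0.0, 0.0]
contact_force: [0.4, 0.0, -0.6]
grip_width: 1.0
finger_force: 0.0
time_s: 12.9
tool_pos: [0.4534, 0.1916, 0.0028]
orientation: [0.716, 0.698, 0.0, 0.0]
contact_force: [-0.2, -0.6, -0.4]
grip_width: 0.646
finger_force: 0.0
time_s: 13.32
tool_pos: [0.4525, 0.1913, 0.0678]
orientation: [0.716, 0.698, -0.001, -0.0]
contact_force: [-1.0, 0.5, -0.7]
grip_width: 0.606
finger_force: 30.0
time_s: 13.73
tool_pos: [0.4527, 0.1914, 0.0667]
orientation: [0.716, 0.698, -0.001, -0.0]
contact_force: [-0.9, 0.3, -0.8]
grip_width: 0.6
finger_force: 30.0
at [0.4527 0.1914 0.0667] yaw 88.51398123561084 tilt 0.11963956207011785 t 13.7333 grip 0.6002525735943554 29.999825656414032
shift units [0.0199 0.5128 0.0258] rows>= 4
then turn [-0.0005  0.0004  0.0006] rows>= 1.0
```

```bash
python3 -m inch '.004 .103 0 0 0 0;.004 .103 0 0 0 0;.004 .103 0 0 0 0;.004 .103 0 0 0 0;.004 .1 0 0 0 0'
python3 -m inch '0 0 .06 0 0 0;0 0 .06 0 0 0;0 0 .05 0 0 0;0 0 0 0 0 0;0 0 0 0 0 0'
python3 -m inch '0 0 0 0 0 0;0 0 0 0 0 0;0 0 0 0 0 0;0 0 0 0 0 0;0 0 0 0 0 0'
python3 to.py .581 .193 .018 88.4
```

```text
time_s: 14.15
tool_pos: [0.5821, 0.1928, 0.0666]
orientation: [0.716, 0.698, -0.001, -0.0]
contact_force: [1.0, 0.4, -2.1]
grip_width: 0.604
finger_force: 30.0
time_s: 14.57
tool_pos: [0.5802, 0.1931, 0.024]
orientation: [0.716, 0.698, -0.001, -0.0]
contact_force: [-0.3, -0.7, -1.3]
grip_width: 0.6
finger_force: 30.0
time_s: 14.98
tool_pos: [0.5817, 0.1934, 0.0257]
orientation: [0.716, 0.698, 0.0, 0.0]
contact_force: [0.2, -0.4, -0.9]
grip_width: 0.603
finger_force: 30.0
at [0.5817 0.1934 0.0257] yaw 88.49722634089422 tilt 0.04452936583679922 t 14.9833 grip 0.6030021344294705 29.999683499336243
shift units [-0.0016 -0.0028  0.0308] rows>= 1
then turn [ 0.0002 -0.0001  0.0005] rows>= 1.0
```

```bash
python3 -m inch '0 0 .01 0 0 0;0 0 .01 0 0 0;0 0 .011 0 0 0;0 0 0 0 0 0;0 0 0 0 0 0'
python3 -m inch '0 0 0 0 0 0;0 0 0 0 0 0;0 0 0 0 0 0;0 0 0 0 0 0;0 0 0 0 0 0'
python3 to.py .456 .112 .08 88.4
```

```text
time_s: 15.4
tool_pos: [0.5815, 0.1932, 0.0178]
orientation: [0.716, 0.698, -0.0, 0.0]
contact_force: [-2.4, -0.7, 4.4]
grip_width: 0.604
finger_force: 30.0
time_s: 15.82
tool_pos: [0.5815, 0.1932, 0.0178]
orientation: [0.716, 0.698, 0.0, 0.0]
contact_force: [-2.2, -1.6, 5.3]
grip_width: 0.602
finger_force: 30.0
at [0.5815 0.1932 0.0178] yaw 88.49384937382094 tilt 0.019675991899098896 t 15.8167 grip 0.6021602647135006 30.0009423494339
shift units [-0.3381 -0.4933 -0.2489] rows>= 4
then turn [0.0001 0.0001 0.0005] rows>= 1.0
```

Contact with the bar is at the expected height. I'll release and go to the next tin, looking from above on the way.

```bash
python3 -m inch '0 0 0 0 0 0;0 0 0 0 0 0;0 0 0 0 0 0;0 0 0 0 0 0;0 0 0 0 0 0' -1
python3 -m inch '0 0 -.12 0 0 0;0 0 -.13 0 0 0;0 0 -.13 0 0 0;0 0 -.13 0 0 0;0 0 -.1 0 0 0'
python3 -m inch '-.16 0 0 0 0 0;-.16 0 0 0 0 0;-.16 0 0 0 0 0;-.1 0 0 0 0 0;0 0 0 0 0 0'
cat > see.py <<'E'
from snap import *; import sys
snap(sys.argv[1]); c,p,d=load(sys.argv[1]); P=cloud(c,d); h=cv2.cvtColor(p,cv2.COLOR_BGR2HSV)
m=(h[...,2]>120)&(h[...,1]<60)&(d>0)&(P[...,2]>.005)&(P[...,2]<.06)
for k in blobs(m,200,60000):
    mk=cv2.drawContours(np.zeros(m.shape,np.uint8),[k],-1,1,-1)>0
    z=np.median(P[mk][:,2]); (x,y),wh,a=cv2.minAreaRect(plane(c,k[:,0],z)[:,:2].astype(np.float32)); print(np.array([x,y,z]),np.array(wh),round(a,1),"row",cv2.boundingRect(k))
# tins on the bar: points above bar top
m=(d>0)&(P[...,2]>.022)&(P[...,2]<.036)&(abs(P[...,0]-.58)<.05)&(P[...,1]>-.04)&(P[...,1]<.3)
for k in blobs(m,150,60000):
    Q=P[(cv2.drawContours(np.zeros(m.shape,np.uint8),[k],-1,1,-1)>0)&m]; zt=np.median(Q[:,2]); Q=Q[abs(Q[:,2]-zt)<.003]
    (x,y),rad=cv2.minEnclosingCircle(Q[:,:2].astype(np.float32)); print("onbar c",np.array([x,y]),"r",round(rad,4),"fit",np.linalg.lstsq(np.c_[Q[:,:2]-Q[:,:2].mean(0),np.ones(len(Q))],Q[:,2],rcond=None)[0])
E
python3 see.py s1; python3 to.py .456 .112 .12 88.4
```

```text
time_s: 16.23
tool_pos: [0.5814, 0.1933, 0.0172]
orientation: [0.716, 0.698, -0.0, -0.0]
contact_force: [0.2, -0.9, -0.5]
grip_width: 0.952
finger_force: 0.0
time_s: 16.65
tool_pos: [0.5819, 0.1937, 0.1725]
orientation: [0.716, 0.698, 0.001, 0.0]
contact_force: [-0.3, -0.8, 0.3]
grip_width: 1.002
finger_force: 0.0
time_s: 17.07
tool_pos: [0.5772, 0.0391, 0.1692]
orientation: [0.72, 0.694, -0.003, 0.002]
contact_force: [0.4, -1.1, -0.1]
grip_width: 0.999
finger_force: 0.0
[ 0.7138 -0.1798  0.0304] [0.0315 0.0431] 27.5 row (356, 336, 31, 24)
[ 0.5319 -0.1626  0.0556] [0.0649 0.1623] 88.0 row (153, 336, 140, 44)
[0.4252 0.0402 0.0149] [0.0535 0.0522] 38.7 row (87, 159, 51, 48)
[0.456  0.1117 0.0149] [0.0531 0.0528] 7.1 row (102, 84, 55, 57)
[0.5769 0.0695 0.0156] [0.1812 0.0397] 88.4 row (231, 54, 42, 178)
onbar c [0.5814 0.1936] r 0.0269 fit [0.002  0.024  0.0301]
at [0.5775 0.0436 0.1696] yaw 88.11641571205128 tilt 0.1821370580551606 t 17.1167 grip 0.9948671735974737 0.0
shift units [ 0.2581 -0.4946  0.1978] rows>= 4
then turn [-0.0003  0.001  -0.0016] rows>= 1.0
```

```bash
python3 -m inch '.065 -.122 .05 0 0 0;.065 -.122 .05 0 0 0;.065 -.122 .05 0 0 0;.067 -.122 .05 0 0 0;0 0 0 0 0 0'
python3 -m inch '0 0 .13 0 0 0;0 0 .12 0 0 0;0 0 .1 0 0 0;0 0 0 0 0 0;0 0 0 0 0 0'
python3 -m inch '0 0 0 0 0 0;0 0 0 0 0 0;0 0 0 0 0 0;0 0 0 0 0 0;0 0 0 0 0 0'; python3 to.py .456 .1117 .003 88.4
```

```text
time_s: 17.53
tool_pos: [0.4493, 0.1227, 0.1187]
orientation: [0.712, 0.702, -0.003, -0.004]
contact_force: [-0.7, -0.2, -0.1]
grip_width: 0.997
finger_force: 0.0
time_s: 17.95
tool_pos: [0.4567, 0.1183, 0.0319]
orientation: [0.715, 0.699, -0.001, -0.0]
contact_force: [0.5, 0.4, 0.0]
grip_width: 1.001
finger_force: 0.0
time_s: 18.37
tool_pos: [0.4579, 0.117, 0.0332]
orientation: [0.717, 0.698, 0.001, 0.0]
contact_force: [-0.1, -0.4, 0.2]
grip_width: 1.0
finger_force: 0.0
at [0.4579 0.117  0.0332] yaw 88.46138012461054 tilt 0.08616371903302293 t 18.3667 grip 1.0004820477399818 0.0
shift units [-0.0214 -0.0074  0.1209] rows>= 1
then turn [ 0.0004 -0.0002  0.0003] rows>= 1.0
```

```bash
python3 -m inch '-.021 -.007 .04 0 0 0;0 0 .04 0 0 0;0 0 .04 0 0 0;0 0 0 0 0 0;0 0 0 0 0 0'
python3 -m inch '0 0 0 0 0 0;0 0 0 0 0 0;0 0 0 0 0 0;0 0 0 0 0 0;0 0 0 0 0 0' 1
python3 -m inch '0 0 0 0 0 0;0 0 0 0 0 0;0 0 -.06 0 0 0;0 0 -.1 0 0 0;0 0 -.1 0 0 0'
python3 -m inch '0 0 0 0 0 0;0 0 0 0 0 0;0 0 0 0 0 0;0 0 0 0 0 0;0 0 0 0 0 0'
python3 to.py .579 .123 .026 88.4
```

```text
time_s: 18.78
tool_pos: [0.4559, 0.112, 0.0028]
orientation: [0.716, 0.698, -0.0, -0.0]
contact_force: [0.2, 0.1, -0.4]
grip_width: 0.998
finger_force: 0.0
time_s: 19.2
tool_pos: [0.4561, 0.1119, 0.003]
orientation: [0.716, 0.698, -0.0, -0.0]
contact_force: [0.7, 0.4, 1.3]
grip_width: 0.649
finger_force: 0.0
time_s: 19.62
tool_pos: [0.4552, 0.1117, 0.068]
orientation: [0.716, 0.698, -0.002, -0.0]
contact_force: [0.2, 0.3, -1.2]
grip_width: 0.601
finger_force: 30.0
time_s: 20.03
tool_pos: [0.4554, 0.1117, 0.0669]
orientation: [0.716, 0.698, -0.001, -0.0]
contact_force: [-0.3, -0.2, -0.7]
grip_width: 0.605
finger_force: 30.0
at [0.4554 0.1117 0.0669] yaw 88.52156142001782 tilt 0.15328343541452769 t 20.0333 grip 0.604684887073122 29.999831914901733
shift units [0.058  0.4934 0.1622] rows>= 4
then turn [-0.0007  0.0004  0.0007] rows>= 1.0
```

```bash
python3 -m inch '.012 .099 0 0 0 0;.012 .099 0 0 0 0;.012 .099 0 0 0 0;.012 .098 0 0 0 0;.01 .098 0 0 0 0'
python3 -m inch '0 0 .06 0 0 0;0 0 .06 0 0 0;0 0 .045 0 0 0;0 0 0 0 0 0;0 0 0 0 0 0'
python3 -m inch '0 0 0 0 0 0;0 0 0 0 0 0;0 0 0 0 0 0;0 0 0 0 0 0;0 0 0 0 0 0'
python3 to.py .579 .123 .0178 88.4
```

```text
time_s: 20.45
tool_pos: [0.58, 0.1231, 0.0667]
orientation: [0.716, 0.698, -0.001, -0.001]
contact_force: [0.1, 0.8, -0.3]
grip_width: 0.602
finger_force: 30.0
time_s: 20.87
tool_pos: [0.5784, 0.1231, 0.0254]
orientation: [0.716, 0.698, -0.002, -0.001]
contact_force: [-0.1, 0.3, -0.8]
grip_width: 0.603
finger_force: 30.0
time_s: 21.28
tool_pos: [0.5798, 0.1232, 0.0269]
orientation: [0.716, 0.698, -0.0, 0.0]
contact_force: [-0.3, 0.2, -0.5]
grip_width: 0.6
finger_force: 30.0
at [0.5798 0.1232 0.0269] yaw 88.49152597962245 tilt 0.006662349935880427 t 21.2833 grip 0.6000675103060275 29.99968260526657
shift units [-0.0008 -0.0032  0.0363] rows>= 1
then turn [-0.      0.      0.0005] rows>= 1.0
```

```bash
python3 -m inch '0 0 .012 0 0 0;0 0 .012 0 0 0;0 0 .011 0 0 0;0 0 0 0 0 0;0 0 0 0 0 0'
python3 -m inch '0 0 0 0 0 0;0 0 0 0 0 0;0 0 0 0 0 0;0 0 0 0 0 0;0 0 0 0 0 0'
```

```text
time_s: 21.7
tool_pos: [0.5795, 0.1231, 0.018]
orientation: [0.716, 0.698, -0.0, 0.0]
contact_force: [-0.2, -0.5, 5.4]
grip_width: 0.605
finger_force: 30.0
time_s: 22.12
tool_pos: [0.5795, 0.1231, 0.018]
orientation: [0.716, 0.698, -0.0, 0.0]
contact_force: [-1.6, -0.1, 5.0]
grip_width: 0.597
finger_force: 30.0
```

```bash
python3 -m inch '0 0 0 0 0 0;0 0 0 0 0 0;0 0 0 0 0 0;0 0 0 0 0 0;0 0 0 0 0 0' -1
python3 -m inch '0 0 -.12 0 0 0;0 0 -.13 0 0 0;0 0 -.13 0 0 0;0 0 -.13 0 0 0;0 0 -.1 0 0 0'
python3 -m inch '-.1 -.1 0 0 0 0;-.1 -.1 0 0 0 0;-.1 -.1 0 0 0 0;-.03 0 0 0 0 0;0 0 0 0 0 0'
python3 -m inch '0 0 0 0 0 0;0 0 0 0 0 0;0 0 0 0 0 0;0 0 0 0 0 0;0 0 0 0 0 0'
python3 see.py s2; python3 to.py .4252 .0402 .1 88.4
```

```text
time_s: 22.53
tool_pos: [0.5795, 0.1232, 0.0175]
orientation: [0.716, 0.698, -0.0, -0.0]
contact_force: [-0.5, 0.2, -0.3]
grip_width: 0.958
finger_force: 0.0
time_s: 22.95
tool_pos: [0.58, 0.1235, 0.1726]
orientation: [0.716, 0.698, 0.001, 0.0]
contact_force: [-0.4, -0.4, 0.0]
grip_width: 1.0
finger_force: 0.0
time_s: 23.37
tool_pos: [0.5011, 0.0395, 0.1701]
orientation: [0.717, 0.697, -0.002, 0.0]
contact_force: [0.3, 0.3, 0.6]
grip_width: 1.0
finger_force: 0.0
time_s: 23.78
tool_pos: [0.503, 0.0437, 0.1702]
orientation: [0.716, 0.698, 0.0, -0.0]
contact_force: [-0.0, -0.5, -0.6]
grip_width: 0.999
finger_force: 0.0
[ 0.5318 -0.1587  0.0557] [0.0642 0.162 ] 88.5 row (214, 336, 142, 44)
[0.4251 0.0402 0.015 ] [0.0529 0.0524] 24.5 row (157, 161, 50, 48)
[0.5825 0.0618 0.0162] [0.1659 0.0549] 89.8 row (301, 76, 61, 159)
[0.5639 0.1908 0.0301] [0.0166 0.0176] 88.6 row (310, 7, 22, 23)
onbar c [0.5794 0.1229] r 0.0271 fit [ 0.0036 -0.0001  0.0301]
onbar c [0.5813 0.1937] r 0.0272 fit [0.0041 0.0143 0.0301]
at [0.5028 0.0434 0.1701] yaw 88.54552982348496 tilt 0.03854534979173835 t 23.8333 grip 0.9974785212208752 0.0
shift units [-0.0209 -0.3099  0.2807] rows>= 3
then turn [-0.0002 -0.0001  0.0008] rows>= 1.0
```

```bash
python3 -m inch '-.007 -.103 .12 0 0 0;-.007 -.103 .12 0 0 0;-.007 -.104 .12 0 0 0;0 0 .12 0 0 0;0 0 .07 0 0 0'
python3 -m inch '0 0 0 0 0 0;0 0 0 0 0 0;0 0 0 0 0 0;0 0 0 0 0 0;0 0 0 0 0 0'; python3 to.py .4252 .0402 .003 88.4
```

```text
time_s: 24.25
tool_pos: [0.4212, 0.0345, 0.0434]
orientation: [0.715, 0.699, -0.013, 0.002]
contact_force: [-0.8, 0.2, -0.5]
grip_width: 0.998
finger_force: 0.0
time_s: 24.67
tool_pos: [0.4254, 0.0387, 0.047]
orientation: [0.717, 0.697, -0.003, -0.002]
contact_force: [-0.5, 0.0, 0.2]
grip_width: 1.0
finger_force: 0.0
at [0.4254 0.0387 0.047 ] yaw 88.44917764169716 tilt 0.4177876735199115 t 24.6667 grip 1.0002176523537711 0.0
shift units [0.0064 0.0001 0.1758] rows>= 2
then turn [-0.0022  0.0006  0.0003] rows>= 1.0
```

```bash
python3 -m inch '0 0 .05 0 0 0;0 0 .05 0 0 0;0 0 .05 0 0 0;0 0 0 0 0 0;0 0 0 0 0 0'
python3 -m inch '0 0 0 0 0 0;0 0 0 0 0 0;0 0 0 0 0 0;0 0 0 0 0 0;0 0 0 0 0 0'; python3 to.py .4252 .0402 .003 88.4
```

```text
time_s: 25.08
tool_pos: [0.4231, 0.0373, 0.0183]
orientation: [0.717, 0.698, -0.007, -0.003]
contact_force: [-0.1, -0.1, 0.9]
grip_width: 1.002
finger_force: 0.0
time_s: 25.5
tool_pos: [0.4234, 0.0375, 0.0184]
orientation: [0.716, 0.698, -0.007, -0.002]
contact_force: [-0.3, -0.1, 0.8]
grip_width: 0.999
finger_force: 0.0
at [0.4234 0.0375 0.0184] yaw 88.58307411588393 tilt 0.8430484375474284 t 25.5 grip 0.9987563444019226 0.0
shift units [0.0114 0.0078 0.0615] rows>= 1
then turn [-0.0041  0.0023  0.001 ] rows>= 1.0
```

```bash
python3 -c "
from m import *
print(r.get_obs()['q'])"; python3 -m inch '0 0 .03 0 0 0;0 0 0 0 0 0;0 0 0 0 0 0;0 0 0 0 0 0;0 0 0 0 0 0';python3 to.py .4252 .0402 .003 88.4
```

```text
[-0.0536  0.9207 -0.2369  2.2762  1.71    0.194  -1.9388]
time_s: 25.92
tool_pos: [0.4232, 0.0374, 0.0108]
orientation: [0.716, 0.698, -0.007, -0.002]
contact_force: [0.2, 0.1, -0.1]
grip_width: 1.002
finger_force: 0.0
at [0.4232 0.0374 0.0108] yaw 88.57189986779495 tilt 0.8573269921384816 t 25.9167 grip 1.0019044098407064 0.0
shift units [0.0116 0.0083 0.0311] rows>= 1
then turn [-0.0042  0.0022  0.0009] rows>= 1.0
```

```bash
python3 -m inch '.011 .008 .015 -.004 .002 0;0 0 .013 0 0 0;0 0 0 0 0 0;0 0 0 0 0 0;0 0 0 0 0 0';python3 to.py .4252 .0402 .003 88.4
```

```text
time_s: 26.33
tool_pos: [0.4251, 0.0399, 0.0036]
orientation: [0.716, 0.698, -0.001, -0.0]
contact_force: [-0.1, -0.2, 0.4]
grip_width: 1.002
finger_force: 0.0
at [0.4251 0.0399 0.0036] yaw 88.5595821332583 tilt 0.08267842868665941 t 26.3333 grip 1.0019458498519795 0.0
shift units [0.001  0.0006 0.0024] rows>= 1
then turn [-0.0004  0.0003  0.0009] rows>= 1.0
```

```bash
python3 -m inch '0 0 0 0 0 0;0 0 0 0 0 0;0 0 0 0 0 0;0 0 0 0 0 0;0 0 0 0 0 0' 1
python3 -m inch '0 0 0 0 0 0;0 0 0 0 0 0;0 0 -.06 0 0 0;0 0 -.1 0 0 0;0 0 -.1 0 0 0'
python3 -m inch '0 0 0 0 0 0;0 0 0 0 0 0;0 0 0 0 0 0;0 0 0 0 0 0;0 0 0 0 0 0'
python3 to.py .577 .053 .067 88.4
```

```text
time_s: 26.75
tool_pos: [0.4252, 0.04, 0.0036]
orientation: [0.716, 0.698, -0.001, -0.0]
contact_force: [-0.5, 0.7, 1.4]
grip_width: 0.647
finger_force: 0.0
time_s: 27.17
tool_pos: [0.427, 0.0368, 0.0518]
orientation: [0.716, 0.698, -0.003, 0.005]
contact_force: [0.1, -1.5, -0.2]
grip_width: 0.601
finger_force: 30.0
time_s: 27.58
tool_pos: [0.4258, 0.0389, 0.0501]
orientation: [0.716, 0.698, -0.001, 0.001]
contact_force: [0.4, -0.2, -0.4]
grip_width: 0.6
finger_force: 30.0
at [0.4258 0.0389 0.0501] yaw 88.55230055140373 tilt 0.22241558118053037 t 27.5833 grip 0.5997955437961328 29.999711215496063
shift units [ 0.0716  0.6031 -0.0678] rows>= 4
then turn [0.     0.0012 0.0008] rows>= 1.0
```

```bash
python3 -m inch '.014 .121 -.014 0 0 0;.014 .121 -.014 0 0 0;.014 .12 -.014 0 0 0;.014 .12 -.013 0 0 0;.014 .12 -.013 0 0 0'
python3 -m inch '0 0 .06 0 0 0;0 0 .05 0 0 0;0 0 .04 0 0 0;0 0 0 0 0 0;0 0 0 0 0 0'
python3 -m inch '0 0 0 0 0 0;0 0 0 0 0 0;0 0 0 0 0 0;0 0 0 0 0 0;0 0 0 0 0 0'
python3 to.py .577 .053 .0185 88.4
```

```text
time_s: 28.0
tool_pos: [0.5631, 0.049, 0.066]
orientation: [0.717, 0.697, -0.001, 0.005]
contact_force: [0.9, -0.0, -0.5]
grip_width: 0.602
finger_force: 30.0
time_s: 28.42
tool_pos: [0.5604, 0.049, 0.0276]
orientation: [0.716, 0.699, -0.002, 0.005]
contact_force: [-1.4, -0.0, -0.2]
grip_width: 0.602
finger_force: 30.0
time_s: 28.83
tool_pos: [0.5627, 0.0492, 0.0292]
orientation: [0.716, 0.698, -0.001, 0.006]
contact_force: [-0.2, 0.2, -0.5]
grip_width: 0.607
finger_force: 30.0
at [0.5627 0.0492 0.0292] yaw 88.53898063227956 tilt 0.7252877236133405 t 28.8333 grip 0.606621814751519 29.99974697828293
shift units [0.017  0.0566 0.043 ] rows>= 1
then turn [0.0026 0.003  0.0008] rows>= 1.0
```

```bash
python3 -m inch '.006 .02 0 .003 .003 0;.006 .018 0 0 0 0;.005 .018 0 0 0 0;0 0 0 0 0 0;0 0 0 0 0 0'
python3 -m inch '0 0 0 0 0 0;0 0 0 0 0 0;0 0 0 0 0 0;0 0 0 0 0 0;0 0 0 0 0 0'
python3 to.py .577 .053 .0185 88.4
```

```text
time_s: 29.25
tool_pos: [0.5768, 0.0533, 0.0288]
orientation: [0.716, 0.698, -0.0, -0.0]
contact_force: [-0.4, 0.4, -0.8]
grip_width: 0.606
finger_force: 30.0
time_s: 29.67
tool_pos: [0.5765, 0.0531, 0.0288]
orientation: [0.716, 0.698, -0.001, -0.001]
contact_force: [-0.5, -0.8, -0.3]
grip_width: 0.604
finger_force: 30.0
at [0.5765 0.0531 0.0288] yaw 88.54426457835686 tilt 0.10597658430675733 t 29.6667 grip 0.6038906185681348 29.99983012676239
shift units [-0.0003  0.0021  0.0411] rows>= 1
then turn [-0.0006  0.0001  0.0008] rows>= 1.0
```

```bash
python3 -m inch '0 0 .013 0 0 0;0 0 .013 0 0 0;0 0 .013 0 0 0;0 0 0 0 0 0;0 0 0 0 0 0'
python3 -m inch '0 0 0 0 0 0;0 0 0 0 0 0;0 0 0 0 0 0;0 0 0 0 0 0;0 0 0 0 0 0'
```

```text
time_s: 30.08
tool_pos: [0.5764, 0.0531, 0.0187]
orientation: [0.716, 0.698, -0.001, -0.001]
contact_force: [-0.1, 0.3, -0.8]
grip_width: 0.603
finger_force: 30.0
time_s: 30.5
tool_pos: [0.5766, 0.0531, 0.019]
orientation: [0.716, 0.698, -0.001, -0.001]
contact_force: [-0.3, 0.0, 0.1]
grip_width: 0.604
finger_force: 30.0
```

```bash
python3 -m inch '0 0 .003 0 0 0;0 0 0 0 0 0;0 0 0 0 0 0;0 0 0 0 0 0;0 0 0 0 0 0'
python3 -m inch '0 0 0 0 0 0;0 0 0 0 0 0;0 0 0 0 0 0;0 0 0 0 0 0;0 0 0 0 0 0' -1
python3 -m inch '0 0 -.12 0 0 0;0 0 -.13 0 0 0;0 0 -.13 0 0 0;0 0 -.13 0 0 0;0 0 -.13 0 0 0'
python3 -m inch '.06 -.03 -.13 0 0 0;.06 -.03 -.13 0 0 0;.06 -.03 -.13 0 0 0;.05 -.03 -.13 0 0 0;0 0 0 0 0 0'
python3 -m inch '0 0 0 0 0 0;0 0 0 0 0 0;0 0 0 0 0 0;0 0 0 0 0 0;0 0 0 0 0 0'
python3 see.py s3; python3 to.py .5 -.1 .3
```

```text
time_s: 30.92
tool_pos: [0.5767, 0.0531, 0.0185]
orientation: [0.716, 0.698, -0.001, -0.0]
contact_force: [-0.9, 0.2, 5.1]
grip_width: 0.605
finger_force: 30.0
time_s: 31.33
tool_pos: [0.5765, 0.0531, 0.0181]
orientation: [0.716, 0.698, -0.001, -0.001]
contact_force: [-0.2, -0.4, -0.3]
grip_width: 0.96
finger_force: 0.0
time_s: 31.75
tool_pos: [0.5765, 0.0531, 0.1797]
orientation: [0.716, 0.698, -0.001, -0.001]
contact_force: [0.0, -0.5, 0.4]
grip_width: 0.998
finger_force: 0.0
time_s: 32.17
tool_pos: [0.5495, 0.1174, 0.315]
orientation: [0.714, 0.7, 0.005, 0.001]
contact_force: [0.6, 0.8, 0.1]
grip_width: 1.0
finger_force: 0.0
time_s: 32.58
tool_pos: [0.5483, 0.1105, 0.307]
orientation: [0.716, 0.698, -0.002, -0.001]
contact_force: [-0.1, 1.3, 0.7]
grip_width: 1.0
finger_force: 0.0
[ 0.553  -0.2292  0.0557] [0.0742 0.1059] 88.7 row (232, 336, 62, 34)
[ 0.468  -0.2169  0.0556] [0.0533 0.0479] 88.7 row (200, 336, 28, 25)
[0.5764 0.0331 0.0293] [0.0926 0.0521] 88.6 row (257, 178, 35, 57)
[0.5795 0.1172 0.03  ] [0.0515 0.0656] 3.5 row (258, 130, 36, 47)
[0.5823 0.1865 0.0298] [0.0529 0.0693] 7.0 row (258, 76, 39, 56)
[0.5818 0.2438 0.0158] [0.0484 0.0393] 89.0 row (262, 39, 30, 40)
[0.4637 0.2875 0.0087] [0.0997 0.0698] 3.3 row (147, 0, 81, 59)
onbar c [0.5765 0.0529] r 0.027 fit [ 0.0011 -0.0035  0.0301]
onbar c [0.5792 0.1226] r 0.027 fit [ 0.0014 -0.0008  0.0301]
onbar c [0.5811 0.1941] r 0.027 fit [-0.0022 -0.0029  0.0302]
at [0.5484 0.1107 0.3073] yaw 88.49790785074674 tilt 0.2095024032374886 t 32.6333 grip 0.9980460103683728 0.0
shift units [-0.8475 -0.1712  0.0303] rows>= 6
```

View pics/s3.png

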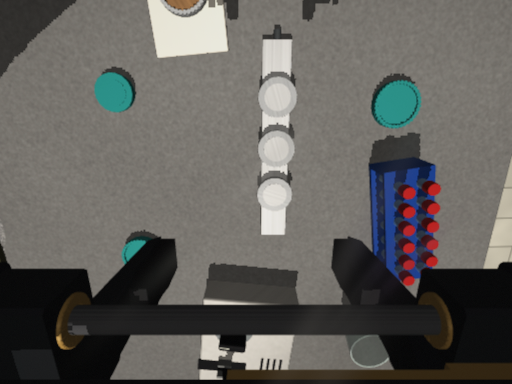

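All three tins are on the bar, flat and centred, at pixels (278,95), (276,148) and (274,194). The dish is on the tile. Now for the unit.

```bash
python3 -m inch '-.15 -.01 0 0 0 .03;-.15 0 0 0 0 0;-.15 0 0 0 0 0;-.15 0 0 0 0 0;-.15 0 0 0 0 0'
python3 -m inch '-.15 0 0 0 0 0;-.15 0 0 0 0 0;-.15 0 0 0 0 0;-.15 0 0 0 0 0;-.15 0 0 0 0 0'
python3 -m inch '0 0 0 0 0 0;0 0 0 0 0 0;0 0 0 0 0 0;0 0 0 0 0 0;0 0 0 0 0 0'
python3 snap.py u1; python3 to.py .50 -.34 .3 82.8
python3 -m inch '.1 0 0 0 0 0;.1 0 0 0 0 0;.1 0 0 0 0 0;0 0 0 0 0 0;0 0 0 0 0 0'
python3 -m inch '0 0 0 0 0 0;0 0 0 0 0 0;0 0 0 0 0 0;0 0 0 0 0 0;0 0 0 0 0 0'
python3 snap.py u2;python3 to.py .50 -.34 .3 82.8
python3 - <<'E'
import cv2,numpy as np
cv2.imwrite("pics/u12.png",np.hstack([cv2.resize(cv2.imread(f"pics/u{i}.png"),(400,300)) for i in(1,2)]))
E
```

```text
time_s: 33.05
tool_pos: [0.5266, -0.0768, 0.308]
orientation: [0.748, 0.664, -0.001, -0.001]
contact_force: [1.0, -0.2, 0.9]
grip_width: 1.001
finger_force: 0.0
time_s: 33.47
tool_pos: [0.504, -0.2632, 0.308]
orientation: [0.748, 0.663, -0.001, -0.001]
contact_force: [-0.4, -0.7, -0.9]
grip_width: 1.0
finger_force: 0.0
time_s: 33.88
tool_pos: [0.5053, -0.2594, 0.3086]
orientation: [0.747, 0.665, -0.0, -0.001]
contact_force: [-0.3, -0.2, 0.0]
grip_width: 1.004
finger_force: 0.0
at [ 0.5052 -0.2596  0.3087] yaw 83.3011447627352 tilt 0.08103199121952136 t 33.9333 grip 1.0000083905027528 0.0
shift units [-0.3219  0.0167  0.0346] rows>= 2
then turn [-0.0005  0.      0.0028] rows>= 1.0
time_s: 34.35
tool_pos: [0.5142, -0.1844, 0.3089]
orientation: [0.746, 0.665, -0.0, -0.0]
contact_force: [0.5, -0.8, 0.5]
grip_width: 0.999
finger_force: 0.0
time_s: 34.77
tool_pos: [0.5136, -0.1873, 0.3083]
orientation: [0.749, 0.663, -0.001, -0.001]
contact_force: [-0.6, -0.0, 0.6]
grip_width: 0.998
finger_force: 0.0
at [ 0.5136 -0.1872  0.3083] yaw 83.0891682705438 tilt 0.10636946154826298 t 34.8167 grip 0.9976993826775825 0.0
shift units [-0.6135  0.0194  0.0334] rows>= 4
then turn [-0.0006  0.0001  0.0016] rows>= 1.0
```

View pics/u12.png

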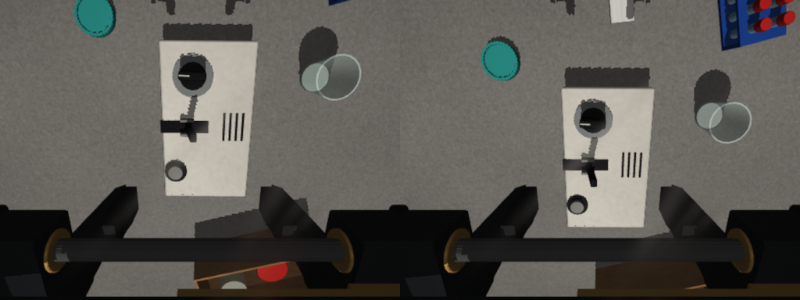

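In the left image the knob is at (191,75), the lever pivot at (188,126), the button at (176,170) and the beaker at (333,76). I'll measure with both wrist views.

Run:
```python
from snap import *
for t in("u1","u2"):
    c,p,d=load(t); P=cloud(c,d); h=cv2.cvtColor(p,cv2.COLOR_BGR2HSV)
    m=(d>0)&(abs(P[...,2]-.0555)<.003)&(abs(P[...,0]-.52)<.12)&(abs(P[...,1]+.26)<.17)&(h[...,2]>120)
    k=max(blobs(m,500,1e6),key=cv2.contourArea); X=plane(c,k[:,0],.055)[:,:2].astype(np.float32)
    (x,y),wh,a=cv2.minAreaRect(X); print(t,"unit",x,y,wh,a)
    w=np.radians(a-90 if a>45 else a); U=np.array([[np.cos(w),-np.sin(w)],[np.sin(w),np.cos(w)]]) # columns unit axes
    L=P.copy(); L[...,:2]=(P[...,:2]-[x,y])@U   # unit frame
    inside=(d>0)&(abs(L[...,0])<.085)&(abs(L[...,1])<.145)&(P[...,2]>.060)&(P[...,2]<.2)
    for k in blobs(inside,20,1e5):
        mk=(cv2.drawContours(np.zeros(inside.shape,np.uint8),[k],-1,1,-1)>0)&inside; Q=L[mk]; W=P[mk]
        zt=np.percentile(Q[:,2],97); T=Q[Q[:,2]>zt-.004]; TW=W[Q[:,2]>zt-.004]
        print(" blob unit-frame",Q.min(0),Q.max(0),"top z",zt,"n",len(Q),"| top layer mid unit",(T.min(0)+T.max(0))/2,"size",np.ptp(T,0),"world",(TW.min(0)+TW.max(0))/2,"rect",cv2.minAreaRect(TW[:,:2].astype(np.float32)))
```

```text
u1 unit 0.5192967653274536 -0.26206105947494507 (0.27750521898269653, 0.15813229978084564) 82.82542419433594
 blob unit-frame [-0.0738 -0.1046  0.06  ] [-0.0381 -0.066   0.0696] top z 0.06884721452937975 n 346 | top layer mid unit [-0.0566 -0.0847  0.0672] size [0.0259 0.0271 0.0047] world [ 0.4524 -0.3389  0.0672] rect ((0.45221781730651855, -0.3388092517852783), (0.026498109102249146, 0.02598455548286438), 64.02435302734375)
 blob unit-frame [-0.047  -0.0138  0.06  ] [-0.0186  0.0073  0.137 ] top z 0.13573328747466973 n 288 | top layer mid unit [-0.0231  0.0002  0.1348] size [0.0091 0.014  0.0044] world [ 0.4964 -0.2592  0.1348] rect ((0.4963613748550415, -0.25895175337791443), (0.014008540660142899, 0.009125621058046818), 82.87157440185547)
 blob unit-frame [-0.0463  0.0108  0.0602] [-0.0235  0.0151  0.0703] top z 0.06999343318210235 n 78 | top layer mid unit [-0.0349  0.0129  0.0682] size [0.0228 0.0044 0.0042] world [ 0.4862 -0.2451  0.0682] rect ((0.4862920045852661, -0.24484899640083313), (0.004375721327960491, 0.02276320941746235), 82.744384765625)
 blob unit-frame [-0.0496  
[... 666 characters left out ...]
6407841593027115, 0.026792792603373528), 41.445926666259766)
 blob unit-frame [-0.047  -0.0146  0.06  ] [-0.0181  0.0149  0.1365] top z 0.1353493462336382 n 404 | top layer mid unit [-0.023   0.0001  0.1339] size [0.0098 0.0129 0.005 ] world [ 0.4964 -0.2585  0.1339] rect ((0.496467649936676, -0.2586023807525635), (0.012861771509051323, 0.009783759713172913), 82.83634185791016)
 blob unit-frame [-0.046   0.0627  0.06  ] [-0.0025  0.1063  0.1008] top z 0.09971576502219417 n 867 | top layer mid unit [-0.0255  0.0845  0.0983] size [0.0411 0.0151 0.005 ] world [ 0.5047 -0.1745  0.0983] rect ((0.5046653747558594, -0.174496591091156), (0.014044997282326221, 0.04121056944131851), 80.46776580810547)
```

Measured in the world frame:
- **Button:** (0.452, −0.3387), top at 0.067
- **Lever tip:** (0.4965, −0.2588, 0.136)
- **Knob axis:** (0.505, −0.1746), top at 0.098

These match the given sizes. I'll shut the gripper and go to the button.

```bash
python3 to.py .452 -.3387 .11 82.8; python3 -m inch '-.12 .08 .05 0 0 0;-.12 .08 .05 0 0 0;-.12 0 .05 0 0 0;-.12 0 .05 0 0 0;-.1 0 0 0 0 0' 1;python3 -m inch '0 0 .12 0 0 0;0 0 .12 0 0 0;0 0 .12 0 0 0;0 0 .12 0 0 0;0 0 0 0 0 0'
python3 -m inch '0 0 0 0 0 0;0 0 0 0 0 0;0 0 0 0 0 0;0 0 0 0 0 0;0 0 0 0 0 0'
python3 to.py .452 -.3387 .085 82.8; python3 -c "
from m import *
print(r.get_obs()['q'])"
```

```text
at [ 0.5136 -0.1872  0.3083] yaw 83.0891682705438 tilt 0.10636946154826298 t 34.8167 grip 0.9976993826775825 0.0
shift units [-0.6312 -0.1704  0.7938] rows>= 7
then turn [-0.0006  0.0001  0.0016] rows>= 1.0
time_s: 35.23
tool_pos: [0.534, -0.3381, 0.2553]
orientation: [0.749, 0.663, -0.002, -0.002]
contact_force: [0.8, -0.1, -0.4]
grip_width: 0.642
finger_force: 0.0
time_s: 35.65
tool_pos: [0.5317, -0.3349, 0.1326]
orientation: [0.748, 0.664, -0.003, -0.005]
contact_force: [-0.1, 1.0, 0.8]
grip_width: 0.266
finger_force: 0.0
time_s: 36.07
tool_pos: [0.5367, -0.3358, 0.14]
orientation: [0.748, 0.663, -0.0, 0.001]
contact_force: [-1.0, -0.7, 0.0]
grip_width: 0.005
finger_force: 0.0
at [ 0.5367 -0.3358  0.14  ] yaw 83.12701038841459 tilt 0.08536492224418481 t 36.0667 grip 0.005423749475503382 0.0
shift units [-0.0519 -0.3351  0.2198] rows>= 3
then turn [0.0002 0.0004 0.0018] rows>= 1.0
[ 0.8448  0.9004 -0.6866  1.6114  0.6965  0.8878 -0.2312]
```

```bash
python3 -m inch '-.017 -.112 0 0 0 0;-.017 -.112 0 0 0 0;-.017 -.111 0 0 0 0;0 0 .1 0 0 0;0 0 .1 0 0 0'
python3 -m inch '0 0 0 0 0 0;0 0 0 0 0 0;0 0 0 0 0 0;0 0 0 0 0 0;0 0 0 0 0 0'
python3 to.py .452 -.3387 .0605 82.8
```

```text
time_s: 36.48
tool_pos: [0.4504, -0.3398, 0.09]
orientation: [0.749, 0.663, -0.001, 0.001]
contact_force: [-0.0, -0.3, -0.8]
grip_width: 0.008
finger_force: 0.0
time_s: 36.9
tool_pos: [0.4522, -0.3383, 0.0898]
orientation: [0.748, 0.664, -0.0, 0.001]
contact_force: [-0.6, 0.5, -0.4]
grip_width: 0.002
finger_force: 0.0
at [ 0.4522 -0.3383  0.0898] yaw 83.15040297617597 tilt 0.07058632883702184 t 36.9 grip 0.00243977055924147 0.0
shift units [-0.0016 -0.0007  0.1173] rows>= 1
then turn [0.0002 0.0003 0.0019] rows>= 1.0
```

```bash
python3 -m inch '0 0 .03 0 0 0;0 0 .03 0 0 0;0 0 .02 0 0 0;0 0 .015 0 0 0;0 0 .015 0 0 0'
python3 -m inch '0 0 .004 0 0 0;0 0 .004 0 0 0;0 0 0 0 0 0;0 0 0 0 0 0;0 0 0 0 0 0'
python3 -m inch '0 0 0 0 0 0;0 0 0 0 0 0;0 0 0 0 0 0;0 0 0 0 0 0;0 0 0 0 0 0'
python3 snap.py b1; python3 -c "
from snap import *
a,_=vision.camera('side');p=cv2.imread('pics/b1.png'); cv2.imwrite('pics/b1v.png',np.hstack([cv2.resize(p,(400,300)),cv2.resize(a[60:210,190:390,::-1],(400,300))]))"
```

```text
time_s: 37.32
tool_pos: [0.4508, -0.3381, 0.0609]
orientation: [0.748, 0.663, -0.001, -0.001]
contact_force: [-7.4, 3.1, 39.2]
grip_width: 0.003
finger_force: 20.4
time_s: 37.73
tool_pos: [0.4508, -0.3381, 0.0612]
orientation: [0.748, 0.664, -0.002, 0.0]
contact_force: [-5.7, 2.1, 21.9]
grip_width: 0.005
finger_force: 11.4
time_s: 38.15
tool_pos: [0.4508, -0.3381, 0.0612]
orientation: [0.748, 0.664, -0.002, 0.0]
contact_force: [-5.6, 1.2, 22.1]
grip_width: 0.007
finger_force: 11.4
```

View pics/b1v.png

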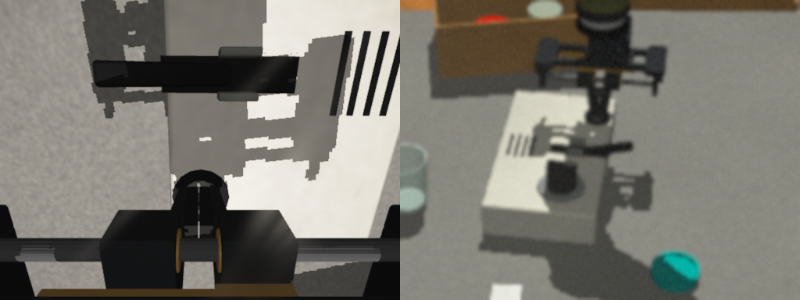

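The lever has dropped: at left it lies across the front edge with its tip near (95,75). I'll raise, turn and open.

```bash
python3 -m inch '0 0 -.04 0 0 0;0 0 -.12 0 0 0;0 0 -.15 0 0 0;0 0 -.15 0 0 0;0 0 -.1 0 0 0'
python3 - <<'E'
from snap import *
snap("b2"); c,p,d=load("b2"); P=cloud(c,d); w=np.radians(-7.2); U=np.array([[np.cos(w),-np.sin(w)],[np.sin(w),np.cos(w)]]); L=P.copy(); L[...,:2]=(P[...,:2]-[.5193,-.262])@U
m=(d>0)&(abs(L[...,1])<.012)&(L[...,0]<-.05)&(L[...,0]>-.16)&(P[...,2]>.06)&(P[...,2]<.12); Q=L[m]; print(len(Q),Q.min(0),Q.max(0),np.median(Q,0))
f=Q[Q[:,0]<Q[:,0].min()+.01]; print("tip",np.median(f,0))
E
python3 -m inch '0 0 0 0 0 -.039;0 0 0 0 0 -.039;0 0 0 0 0 -.039;0 0 0 0 0 -.039;0 0 0 0 0 -.039' 0
python3 -m inch '0 0 0 0 0 -.039;0 0 0 0 0 -.039;0 0 0 0 0 -.039;0 0 0 0 0 -.039;0 0 0 0 0 -.039'
python3 -m inch '0 0 0 0 0 -.037;0 0 0 0 0 -.037;0 0 0 0 0 -.037;0 0 0 0 0 0;0 0 0 0 0 0'
python3 to.py .4122 -.2485 .12 172.8
```

```text
time_s: 38.67
tool_pos: [0.4523, -0.3379, 0.2018]
orientation: [0.748, 0.664, 0.0, 0.001]
contact_force: [0.8, -1.1, 0.2]
grip_width: 0.004
finger_force: 0.0
1183 [-0.1171 -0.0067  0.0601] [-0.0504  0.007   0.0791] [-0.0857  0.0001  0.0696]
tip [-0.1114  0.      0.0766]
time_s: 39.13
tool_pos: [0.451, -0.3381, 0.1984]
orientation: [0.511, 0.86, -0.001, -0.001]
contact_force: [0.2, -0.9, -0.6]
grip_width: 0.364
finger_force: 0.0
time_s: 39.55
tool_pos: [0.451, -0.3381, 0.1983]
orientation: [0.228, 0.974, -0.0, -0.001]
contact_force: [0.2, 0.6, 0.2]
grip_width: 0.5
finger_force: 0.0
time_s: 39.97
tool_pos: [0.4511, -0.338, 0.1983]
orientation: [0.06, 0.998, 0.0, -0.001]
contact_force: [-0.3, 0.8, 0.5]
grip_width: 0.497
finger_force: 0.0
at [ 0.4511 -0.338   0.1983] yaw 173.13116125707293 tilt 0.13785356789815 t 39.9667 grip 0.4971193001625843 0.0
shift units [0.1965 0.3365 0.314 ] rows>= 4
then turn [ 0.0002 -0.0007  0.0018] rows>= 1.0
```

```bash
python3 -m inch '.05 .085 .05 0 0 .001;.05 .085 .05 0 0 0;.05 .085 .05 0 0 0;.047 .082 .05 0 0 0;0 0 .05 0 0 0'
python3 -m inch '0 0 0 0 0 0;0 0 0 0 0 0;0 0 0 0 0 0;0 0 0 0 0 0;0 0 0 0 0 0'
python3 to.py .4122 -.2485 .057 172.8
```

```text
time_s: 40.38
tool_pos: [0.4104, -0.2444, 0.1366]
orientation: [0.058, 0.998, 0.001, -0.002]
contact_force: [0.2, 0.7, -0.4]
grip_width: 0.501
finger_force: 0.0
time_s: 40.8
tool_pos: [0.4128, -0.2492, 0.1371]
orientation: [0.061, 0.998, -0.0, -0.0]
contact_force: [-0.2, -0.1, -0.8]
grip_width: 0.501
finger_force: 0.0
at [ 0.4128 -0.2492  0.1371] yaw 173.0222736964315 tilt 0.040271457388368924 t 40.8 grip 0.5011375382073117 0.0
shift units [0.0028 0.0026 0.3205] rows>= 2
then turn [-0.0002 -0.0001  0.0012] rows>= 1.0
```

```bash
python3 -m inch '.003 .003 .1 0 0 .001;0 0 .1 0 0 0;0 0 .08 0 0 0;0 0 .04 0 0 0;0 0 0 0 0 0'
python3 -m inch '0 0 0 0 0 0;0 0 0 0 0 0;0 0 0 0 0 0;0 0 0 0 0 0;0 0 0 0 0 0' 1
python3 -m inch '0 0 0 0 0 0;0 0 0 0 0 0;0 0 0 0 0 0;0 0 0 0 0 0;0 0 0 0 0 0'
python3 - <<'E'
import numpy as np
# arc: lever point r=.075 from hinge, total shifts from grip, in tool units (tool x = -unit x, z down)
r_=.075; a=np.r_[1.45:0.0:-.145,0.]; x=-r_*np.sin(a-.15); z=r_*np.cos(a-.15)
print(np.c_[a[1:],-np.diff(x)/.25,-np.diff(z)/.25].round(3))
E
python3 to.py .4122 -.2485 .057 172.8
```

```text
time_s: 41.22
tool_pos: [0.4105, -0.2479, 0.0549]
orientation: [0.062, 0.998, 0.0, -0.002]
contact_force: [0.1, 1.5, 0.1]
grip_width: 0.498
finger_force: 0.0
time_s: 41.63
tool_pos: [0.4118, -0.2484, 0.0573]
orientation: [0.062, 0.998, -0.001, -0.0]
contact_force: [0.6, -2.5, 2.8]
grip_width: 0.153
finger_force: 30.0
time_s: 42.05
tool_pos: [0.4118, -0.2484, 0.0572]
orientation: [0.062, 0.998, -0.001, -0.0]
contact_force: [-1.5, -1.7, 6.7]
grip_width: 0.152
finger_force: 30.0
[[ 1.305 -0.015 -0.041]
 [ 1.16  -0.02  -0.038]
 [ 1.015 -0.026 -0.035]
 [ 0.87  -0.031 -0.031]
 [ 0.725 -0.035 -0.026]
 [ 0.58  -0.038 -0.021]
 [ 0.435 -0.041 -0.015]
 [ 0.29  -0.042 -0.009]
 [ 0.145 -0.043 -0.003]
 [ 0.    -0.043  0.003]]
at [ 0.4118 -0.2484  0.0572] yaw 172.93425594664097 tilt 0.11698730254670212 t 42.05 grip 0.1524124210673887 30.001008342951536
shift units [-0.0017 -0.0001  0.0008] rows>= 1
then turn [-0.0006 -0.0003  0.0007] rows>= 1.0
```

The lever is gripped (13.4 mm). Now I'll swing it up along the arc.

```bash
python3 -m inch '-.015 0 -.041 0 0 0;-.02 0 -.038 0 0 0;-.026 0 -.035 0 0 0;-.031 0 -.031 0 0 0;0 0 0 0 0 0'
python3 -m inch '-.035 0 -.026 0 0 0;-.038 0 -.021 0 0 0;0 0 0 0 0 0;0 0 0 0 0 0;0 0 0 0 0 0'
python3 to.py .4122 -.2485 .057 172.8
```

```text
time_s: 42.47
tool_pos: [0.4335, -0.2512, 0.0932]
orientation: [0.062, 0.998, -0.001, -0.002]
contact_force: [-3.6, -0.6, 0.2]
grip_width: 0.153
finger_force: 30.0
time_s: 42.88
tool_pos: [0.4505, -0.2533, 0.1041]
orientation: [0.062, 0.998, -0.001, -0.002]
contact_force: [-4.0, -1.4, 5.8]
grip_width: 0.154
finger_force: 30.0
at [ 0.4505 -0.2533  0.1041] yaw 172.9449760082793 tilt 0.29726752218111235 t 42.8833 grip 0.15391273116562573 30.000771079212427
shift units [0.1534 0.0005 0.1893] rows>= 2
then turn [-0.0007 -0.0015  0.0008] rows>= 1.0
```

```bash
python3 -m inch '-.041 0 -.015 0 0 0;-.042 0 -.009 0 0 0;-.043 0 -.003 0 0 0;0 0 0 0 0 0;0 0 0 0 0 0'
python3 -m inch '-.02 0 .001 0 0 0;-.02 0 .002 0 0 0;0 0 0 0 0 0;0 0 0 0 0 0;0 0 0 0 0 0'
python3 to.py .4122 -.2485 .057 172.8
```

```text
time_s: 43.3
tool_pos: [0.4835, -0.2574, 0.1112]
orientation: [0.062, 0.998, -0.001, -0.001]
contact_force: [-1.7, -2.7, 4.6]
grip_width: 0.157
finger_force: 30.0
time_s: 43.72
tool_pos: [0.4932, -0.2586, 0.1106]
orientation: [0.062, 0.998, -0.001, -0.001]
contact_force: [-2.4, -2.7, 6.2]
grip_width: 0.157
finger_force: 30.0
at [ 0.4932 -0.2586  0.1106] yaw 172.93362472443272 tilt 0.14150896089176454 t 43.7167 grip 0.15695765616778987 30.00109034590423
shift units [0.3262 0.0007 0.215 ] rows>= 3
then turn [-0.0007 -0.0004  0.0007] rows>= 1.0
```

It's past upright, so I'll open, lift clear and look.

```bash
python3 -m inch '0 0 0 0 0 0;0 0 0 0 0 0;0 0 0 0 0 0;0 0 0 0 0 0;0 0 0 0 0 0' 0
python3 -m inch '0 0 -.05 0 0 0;0 0 -.12 0 0 0;0 0 -.12 0 0 0;0 0 -.12 0 0 0;0 0 -.12 0 0 0'
python3 -m inch '0 0 -.1 0 0 0;0 0 0 0 0 0;0 0 0 0 0 0;0 0 0 0 0 0;0 0 0 0 0 0'
python3 - <<'E'
from snap import *
w=np.radians(-7.2); U=np.array([[np.cos(w),-np.sin(w)],[np.sin(w),np.cos(w)]])
def lev(c,d,n):
    P=cloud(c,d);L=P.copy(); L[...,:2]=(P[...,:2]-[.5193,-.262])@U
    m=(d>0)&(abs(L[...,1])<.02)&(abs(L[...,0])<.13)&(P[...,2]>.11)&(P[...,2]<.145); Q=L[m]; print(n,len(Q),Q.min(0) if len(Q) else 0,Q.max(0) if len(Q) else 0)
    B=(d>0)&(np.hypot(L[...,0]+.057,L[...,1]+.085)<.012)&(P[...,2]<.08); print(" button z",np.median(P[B][:,2]) if B.any() else None)
    K=(d>0)&(np.hypot(L[...,0]+.025,L[...,1]-.085)<.03)&(P[...,2]<.105)&(P[...,2]>.093); print(" knob",cv2.minAreaRect(P[K][:,:2].astype(np.float32)) if K.sum()>5 else None)
for n in("scene","side"):
    p,d=vision.camera(n); lev(cam(n),d,n); cv2.imwrite(f"pics/l_{n}.png",p[:,:,::-1]); np.save(f"pics/l_{n}.npy",d)
snap("l1"); c,p,d=load("l1"); lev(c,d,"wrist")
a,b=cv2.imread("pics/l_scene.png"),cv2.imread("pics/l_side.png"); cv2.imwrite("pics/lv.png",np.hstack([cv2.resize(a[120:330,60:340],(400,300)),cv2.resize(b[80:380,150:400],(400,480))[:300]]))
E
```

```text
time_s: 44.13
tool_pos: [0.4938, -0.2576, 0.1103]
orientation: [0.061, 0.998, 0.0, -0.001]
contact_force: [0.5, 0.5, 0.7]
grip_width: 0.491
finger_force: 0.0
time_s: 44.55
tool_pos: [0.4939, -0.2573, 0.2452]
orientation: [0.061, 0.998, 0.0, -0.001]
contact_force: [1.4, 0.1, 0.1]
grip_width: 0.5
finger_force: 0.0
time_s: 44.97
tool_pos: [0.4931, -0.258, 0.2668]
orientation: [0.061, 0.998, -0.0, -0.002]
contact_force: [-0.5, 0.8, 0.2]
grip_width: 0.5
finger_force: 0.0
scene 70 [-0.0279 -0.0082  0.1104] [-0.0174  0.006   0.1359]
 button z 0.06746276196445361
 knob ((0.5070005655288696, -0.17609305679798126), (0.013794065453112125, 0.041909027844667435), 79.8611068725586)
side 37 [-0.0314 -0.0058  0.1101] [-0.0182  0.0124  0.1339]
 button z 0.06518210357831988
 knob ((0.5056055784225464, -0.17095479369163513), (0.018500540405511856, 0.04015030711889267), 84.19646453857422)
wrist 248 [-0.0308 -0.0071  0.11  ] [-0.0174  0.0067  0.1363]
 button z 0.06776357609292083
 knob ((0.5056043863296509, -0.174844428896904), (0.014406755566596985, 0.04191502183675766), 80.76254272460938)
```

View pics/lv.png

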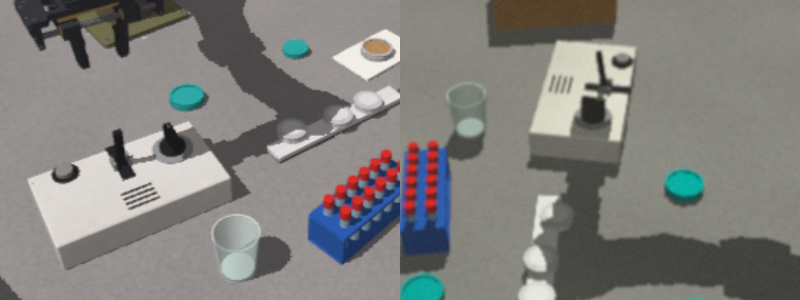

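The lever is home and the button is released at z=0.0675; the tins and dish look in place. I'll confirm the tins by depth and go to the knob. I'll grip high (TCP 0.082) so the gripper body clears the lever tip.

```bash
python3 - <<'E'
from m import *
for n in("scene","side"):
    d=np.load(f"pics/l_{n}.npy"); P=cloud(cam(n),d); m=(d>0)&(P[...,2]>.022)&(P[...,2]<.036)&(abs(P[...,0]-.58)<.05)&(P[...,1]>-.04)&(P[...,1]<.3)
    for k in blobs(m,40,60000):
        Q=P[(cv2.drawContours(np.zeros(m.shape,np.uint8),[k],-1,1,-1)>0)&m]; print(n,np.array(cv2.minEnclosingCircle(Q[:,:2].astype(np.float32))[0]),np.median(Q[:,2]))
E
python3 to.py .505 -.1747 .13 170.7
```

```text
scene [0.5595 0.0312] 0.02968132549268715
scene [0.5794 0.1195] 0.029793805365380233
scene [0.5818 0.1914] 0.02946071894219715
side [0.5817 0.1953] 0.028353948895522674
side [0.5806 0.1247] 0.028209623195998734
side [0.5605 0.0349] 0.02807874041541386
at [ 0.4934 -0.2578  0.2669] yaw 172.97228500125354 tilt 0.20754906423289532 t 45.1167 grip 0.5013664362186221 0.0
shift units [-0.0074  0.3356  0.5477] rows>= 4
then turn [ 0.0001 -0.0012  0.0126] rows>= 1.0
```

One tin was knocked: it is now at about (0.560, 0.033), roughly 17 mm off the bar's centre line. I'll fix it before turning the knob.

```bash
python3 -m inch '0 0 0 0 0 .039;0 0 0 0 0 .039;0 0 0 0 0 .039;0 0 0 0 0 .039;0 0 0 0 0 .039' -1
python3 -m inch '0 0 0 0 0 .039;0 0 0 0 0 .039;0 0 0 0 0 .039;0 0 0 0 0 .039;0 0 0 0 0 .039'
python3 -m inch '0 0 0 0 0 .039;0 0 0 0 0 .039;0 0 0 0 0 0;0 0 0 0 0 0;0 0 0 0 0 0'
python3 to.py .56 -.01 .2 88.4
```

```text
time_s: 45.53
tool_pos: [0.4937, -0.2577, 0.2673]
orientation: [0.362, 0.932, -0.0, -0.001]
contact_force: [-0.0, -0.6, -0.2]
grip_width: 0.855
finger_force: 0.0
time_s: 45.95
tool_pos: [0.4937, -0.2577, 0.2673]
orientation: [0.626, 0.78, -0.001, -0.001]
contact_force: [-0.7, -0.1, 1.0]
grip_width: 1.001
finger_force: 0.0
time_s: 46.37
tool_pos: [0.4939, -0.2577, 0.2676]
orientation: [0.714, 0.7, -0.001, -0.001]
contact_force: [1.6, -0.4, -0.3]
grip_width: 1.0
finger_force: 0.0
at [ 0.4939 -0.2577  0.2676] yaw 88.9088338791654 tilt 0.13115122739112192 t 46.3667 grip 0.9998835683891452 0.0
shift units [0.9957 0.2462 0.2702] rows>= 7
then turn [-0.0007 -0.0001  0.0028] rows>= 1.0
```

```bash
python3 -m inch '.13 .03 0 0 0 .003;.13 .03 0 0 0 0;.13 .03 0 0 0 0;.13 .03 0 0 0 0;.13 .03 .05 0 0 0'
python3 -m inch '.13 .03 .05 0 0 0;.13 .03 .05 0 0 0;.09 .036 .05 0 0 0;0 0 .05 0 0 0;0 0 0 0 0 0'
python3 -m inch '0 0 0 0 0 0;0 0 0 0 0 0;0 0 0 0 0 0;0 0 0 0 0 0;0 0 0 0 0 0'
python3 see.py s4; python3 to.py .56 .0335 .08 88.4
```

```text
time_s: 46.78
tool_pos: [0.5379, -0.0949, 0.2569]
orientation: [0.718, 0.696, 0.001, 0.001]
contact_force: [1.0, 0.6, -0.3]
grip_width: 0.998
finger_force: 0.0
time_s: 47.2
tool_pos: [0.5618, -0.0081, 0.2031]
orientation: [0.716, 0.698, -0.002, -0.002]
contact_force: [1.2, -0.7, -0.2]
grip_width: 0.998
finger_force: 0.0
time_s: 47.62
tool_pos: [0.5632, -0.0106, 0.2059]
orientation: [0.719, 0.695, -0.0, -0.0]
contact_force: [0.3, -1.1, 0.7]
grip_width: 0.998
finger_force: 0.0
[ 0.4545 -0.275   0.0555] [0.0196 0.0321] 88.1 row (168, 368, 24, 12)
[ 0.5508 -0.2423  0.0557] [0.0553 0.1049] 88.1 row (210, 336, 82, 34)
[ 0.4684 -0.228   0.0555] [0.0319 0.0462] 82.8 row (168, 336, 37, 20)
[ 0.5342 -0.1411  0.0556] [0.0478 0.1597] 88.1 row (168, 270, 133, 35)
[0.5674 0.0548 0.0289] [0.1434 0.0644] 84.7 row (225, 43, 68, 138)
[0.5795 0.1353 0.03  ] [0.0081 0.0481] 89.8 row (241, 25, 50, 11)
onbar c [0.5592 0.0321] r 0.027 fit [0.0013 0.0007 0.03  ]
onbar c [0.5793 0.1228] r 0.027 fit [ 0.0002 -0.0012  0.03  ]
at [ 0.5631 -0.0105  0.2058] yaw 88.12726663901734 tilt 0.05572845500423485 t 47.6667 grip 0.9981897369247965 0.0
shift units [ 0.1756 -0.0178  0.5031] rows>= 4
then turn [-0.0003  0.0001 -0.0015] rows>= 1.0
```

```bash
python3 -m inch '.057 -.006 .1 0 0 -.001;.057 -.007 .1 0 0 0;.057 -.007 .1 0 0 0;0 0 .1 0 0 0;0 0 .1 0 0 0'
python3 -m inch '0 0 .12 0 0 0;0 0 0 0 0 0;0 0 0 0 0 0;0 0 0 0 0 0;0 0 0 0 0 0'
python3 to.py .5592 .0321 .0195 88.4
```

```text
time_s: 48.08
tool_pos: [0.5592, 0.0343, 0.0797]
orientation: [0.717, 0.698, 0.0, -0.001]
contact_force: [0.6, 0.1, 0.6]
grip_width: 1.002
finger_force: 0.0
time_s: 48.5
tool_pos: [0.5603, 0.0333, 0.0522]
orientation: [0.717, 0.697, 0.001, 0.0]
contact_force: [0.1, 0.1, -0.6]
grip_width: 0.999
finger_force: 0.0
at [0.5603 0.0333 0.0522] yaw 88.33284214339592 tilt 0.08917217052860418 t 48.5 grip 0.9988764053712738 0.0
shift units [-0.0049 -0.0043  0.1307] rows>= 1
then turn [ 0.0004 -0.0002 -0.0004] rows>= 1.0
```

```bash
python3 -m inch '-.005 -.004 .05 0 0 0;0 0 .04 0 0 0;0 0 .03 0 0 0;0 0 .006 0 0 0;0 0 0 0 0 0'
python3 -m inch '0 0 0 0 0 0;0 0 0 0 0 0;0 0 0 0 0 0;0 0 0 0 0 0;0 0 0 0 0 0'; python3 to.py .5592 .0321 .0195 88.4
```

```text
time_s: 48.92
tool_pos: [0.5577, 0.0318, 0.0186]
orientation: [0.717, 0.697, -0.001, -0.001]
contact_force: [0.4, 0.3, -0.2]
grip_width: 0.999
finger_force: 0.0
time_s: 49.33
tool_pos: [0.558, 0.0318, 0.0191]
orientation: [0.717, 0.697, -0.0, -0.0]
contact_force: [0.2, 0.2, 0.5]
grip_width: 1.001
finger_force: 0.0
at [0.558  0.0318 0.0191] yaw 88.35661871121314 tilt 0.07613726176196735 t 49.3333 grip 1.0014470044688133 0.0
shift units [ 0.0014  0.0046 -0.0018] rows>= 1
then turn [-0.0004  0.     -0.0002] rows>= 1.0
```

```bash
python3 -m inch '0 0 0 0 0 0;0 0 0 0 0 0;0 0 0 0 0 0;0 0 0 0 0 0;0 0 0 0 0 0' 1
python3 -m inch '0 0 0 0 0 0;0 0 0 0 0 0;0 0 -.04 0 0 0;0 0 -.04 0 0 0;0 0 0 0 0 0'
python3 -m inch '.03 .024 0 0 0 0;.03 .024 0 0 0 0;.026 .024 0 0 0 0;0 0 0 0 0 0;0 0 0 0 0 0'
python3 -m inch '0 0 .03 0 0 0;0 0 .03 0 0 0;0 0 0 0 0 0;0 0 0 0 0 0;0 0 0 0 0 0'
python3 to.py .5765 .053 .0195 88.4
```

```text
time_s: 49.75
tool_pos: [0.5579, 0.0318, 0.0188]
orientation: [0.717, 0.697, -0.001, -0.001]
contact_force: [-0.1, 0.3, -0.6]
grip_width: 0.646
finger_force: 0.5
time_s: 50.17
tool_pos: [0.5591, 0.0322, 0.0409]
orientation: [0.717, 0.697, 0.001, 0.0]
contact_force: [0.4, 0.8, -0.5]
grip_width: 0.602
finger_force: 30.0
time_s: 50.58
tool_pos: [0.5769, 0.0539, 0.0385]
orientation: [0.717, 0.697, -0.0, -0.001]
contact_force: [-1.2, -1.1, -0.7]
grip_width: 0.599
finger_force: 30.0
time_s: 51.0
tool_pos: [0.5762, 0.0525, 0.0235]
orientation: [0.717, 0.697, -0.001, -0.001]
contact_force: [0.5, 0.3, -0.9]
grip_width: 0.604
finger_force: 30.0
at [0.5762 0.0525 0.0235] yaw 88.354926607611 tilt 0.14002507785034238 t 51.0 grip 0.6038555486098948 29.999338388442993
shift units [0.0019 0.0012 0.0159] rows>= 1
then turn [-0.0008  0.0001 -0.0003] rows>= 1.0
```

```bash
python3 -m inch '0 0 .01 0 0 0;0 0 .009 0 0 0;0 0 0 0 0 0;0 0 0 0 0 0;0 0 0 0 0 0'
python3 to.py .5765 .053 .0195 88.4
python3 -m inch '0 0 0 0 0 0;0 0 0 0 0 0;0 0 0 0 0 0;0 0 0 0 0 0;0 0 0 0 0 0' -1
python3 -m inch '0 0 -.12 0 0 0;0 0 -.13 0 0 0;0 0 -.13 0 0 0;0 0 -.13 0 0 0;0 0 -.13 0 0 0'
python3 -m inch '0 0 -.12 0 0 0;0 0 -.12 0 0 0;0 0 -.12 0 0 0;0 0 0 0 0 0;0 0 0 0 0 0'
python3 see.py s5 | grep onbar; python3 to.py .505 -.1747 .25 170.7
```

```text
time_s: 51.42
tool_pos: [0.5764, 0.0527, 0.019]
orientation: [0.717, 0.697, -0.001, -0.001]
contact_force: [-0.6, 0.8, -0.2]
grip_width: 0.601
finger_force: 30.0
at [0.5764 0.0527 0.019 ] yaw 88.35939288942163 tilt 0.10331114264932627 t 51.4167 grip 0.6010267247436697 29.99903529882431
shift units [ 0.0012  0.0002 -0.0018] rows>= 1
then turn [-0.0006  0.0001 -0.0002] rows>= 1.0
time_s: 51.83
tool_pos: [0.5765, 0.0528, 0.0191]
orientation: [0.717, 0.697, -0.001, -0.001]
contact_force: [0.3, -0.4, -1.2]
grip_width: 0.955
finger_force: 0.0
time_s: 52.25
tool_pos: [0.5764, 0.0527, 0.1806]
orientation: [0.717, 0.697, -0.001, -0.001]
contact_force: [0.7, -0.9, -0.1]
grip_width: 0.999
finger_force: 0.0
time_s: 52.67
tool_pos: [0.5777, 0.0531, 0.2707]
orientation: [0.717, 0.697, 0.001, 0.001]
contact_force: [0.1, -0.2, -0.8]
grip_width: 1.0
finger_force: 0.0
onbar c [0.5763 0.053 ] r 0.0269 fit [-0.0033 -0.0012  0.0301]
onbar c [0.5792 0.1227] r 0.0269 fit [0.0003 0.0002 0.03  ]
onbar c [0.5812 0.1936] r 0.0269 fit [0.0025 0.001  0.0301]
at [0.5768 0.0525 0.2691] yaw 88.34694654315891 tilt 0.08412570581658835 t 52.7167 grip 0.998329549229636 0.0
shift units [-0.9165 -0.2606  0.0775] rows>= 6
then turn [-0.0005 -0.0001 -0.4575] rows>= 12.0
```

All three tins are flat and centred again. On to the knob.

```bash
python3 -m inch '-.15 -.043 .013 0 0 0;-.15 -.043 .013 0 0 0;-.15 -.043 .013 0 0 0;-.15 -.043 .013 0 0 0;-.15 -.043 .013 0 0 0' 0
python3 -m inch '-.15 -.043 .013 0 0 0;0 0 0 0 0 -.039;0 0 0 0 0 -.039;0 0 0 0 0 -.039;0 0 0 0 0 -.039'
python3 -m inch '0 0 0 0 0 -.039;0 0 0 0 0 -.039;0 0 0 0 0 -.039;0 0 0 0 0 -.039;0 0 0 0 0 -.039'
python3 -m inch '0 0 0 0 0 -.039;0 0 0 0 0 -.039;0 0 0 0 0 -.029;0 0 0 0 0 0;0 0 0 0 0 0'
python3 to.py .505 -.1747 .15 170.7
```

```text
time_s: 53.13
tool_pos: [0.5158, -0.1348, 0.2511]
orientation: [0.717, 0.697, -0.002, -0.002]
contact_force: [1.7, -0.1, -0.0]
grip_width: 0.647
finger_force: 0.0
time_s: 53.55
tool_pos: [0.5047, -0.1707, 0.248]
orientation: [0.524, 0.852, -0.001, -0.002]
contact_force: [0.0, 0.3, 1.2]
grip_width: 0.5
finger_force: 0.0
time_s: 53.97
tool_pos: [0.5048, -0.1704, 0.2479]
orientation: [0.243, 0.97, -0.0, -0.002]
contact_force: [-0.2, 0.2, -0.6]
grip_width: 0.501
finger_force: 0.0
time_s: 54.38
tool_pos: [0.5052, -0.1703, 0.2483]
orientation: [0.081, 0.997, 0.0, -0.002]
contact_force: [-0.2, 0.5, -0.7]
grip_width: 0.502
finger_force: 0.0
at [ 0.5052 -0.1703  0.2483] yaw 170.67085594234902 tilt 0.24322466402903153 t 54.3833 grip 0.5022421142377109 0.0
shift units [-0.0039 -0.0177  0.3932] rows>= 3
then turn [ 0.0001 -0.0013 -0.0002] rows>= 1.0
```

```bash
python3 -m inch '-.002 -.017 .1 0 0 0;0 0 .12 0 0 0;0 0 .12 0 0 0;0 0 .1 0 0 0;0 0 .1 0 0 0'
python3 -m inch '0 0 0 0 0 0;0 0 0 0 0 0;0 0 0 0 0 0;0 0 0 0 0 0;0 0 0 0 0 0'; python3 to.py .505 -.1747 .082 170.7
```

```text
time_s: 54.8
tool_pos: [0.5048, -0.1746, 0.1128]
orientation: [0.081, 0.997, -0.0, -0.002]
contact_force: [-0.2, -0.1, 0.6]
grip_width: 0.502
finger_force: 0.0
time_s: 55.22
tool_pos: [0.5065, -0.1746, 0.1162]
orientation: [0.08, 0.997, -0.0, 0.0]
contact_force: [0.3, 0.1, 0.4]
grip_width: 0.497
finger_force: 0.0
at [ 0.5065 -0.1746  0.1162] yaw 170.7657583891671 tilt 0.05746076261079364 t 55.2167 grip 0.4972547395145901 0.0
shift units [ 0.0059 -0.0012  0.1367] rows>= 1
then turn [-0.0002  0.0003  0.0004] rows>= 1.0
```

```bash
python3 -m inch '.005 0 .06 0 0 0;0 0 .05 0 0 0;0 0 .025 0 0 0;0 0 0 0 0 0;0 0 0 0 0 0'
python3 -m inch '0 0 0 0 0 0;0 0 0 0 0 0;0 0 0 0 0 0;0 0 0 0 0 0;0 0 0 0 0 0' 1
python3 -m inch '0 0 0 0 0 0;0 0 0 0 0 0;0 0 0 0 0 0;0 0 0 0 0 0;0 0 0 0 0 0'
python3 -m inch '0 0 0 0 0 .035;0 0 0 0 0 .035;0 0 0 0 0 .035;0 0 0 0 0 .035;0 0 0 0 0 .035'
python3 -m inch '0 0 0 0 0 .035;0 0 0 0 0 .035;0 0 0 0 0 .035;0 0 0 0 0 .035;0 0 0 0 0 .035'
python3 -m inch '0 0 0 0 0 0;0 0 0 0 0 0;0 0 0 0 0 0;0 0 0 0 0 0;0 0 0 0 0 0'
python3 to.py .505 -.1747 .082 105
```

```text
time_s: 55.63
tool_pos: [0.5046, -0.1743, 0.0815]
orientation: [0.08, 0.997, -0.0, -0.001]
contact_force: [-0.4, 0.7, -0.1]
grip_width: 0.5
finger_force: 0.0
time_s: 56.05
tool_pos: [0.5044, -0.1744, 0.0812]
orientation: [0.08, 0.997, -0.0, -0.001]
contact_force: [-0.2, -0.8, 1.6]
grip_width: 0.157
finger_force: 30.0
time_s: 56.47
tool_pos: [0.5044, -0.1744, 0.0812]
orientation: [0.08, 0.997, -0.0, -0.001]
contact_force: [-0.9, 0.2, 3.1]
grip_width: 0.159
finger_force: 30.0
time_s: 56.88
tool_pos: [0.5046, -0.1741, 0.0812]
orientation: [0.35, 0.937, -0.0, -0.0]
contact_force: [-0.2, 0.4, 5.4]
grip_width: 0.151
finger_force: 30.0
time_s: 57.3
tool_pos: [0.5049, -0.1738, 0.0812]
orientation: [0.591, 0.807, 0.0, -0.0]
contact_force: [0.8, 1.0, 2.9]
grip_width: 0.156
finger_force: 30.0
time_s: 57.72
tool_pos: [0.5049, -0.1739, 0.0812]
orientation: [0.589, 0.808, 0.0, -0.0]
contact_force: [1.5, 1.9, 3.2]
grip_width: 0.155
finger_force: 30.0
at [ 0.5049 -0.1739  0.0812] yaw 107.8875351786442 tilt 0.054505533081743295 t 57.7167 grip 0.15450230037634605 30.000479221343994
shift units [-0.0031 -0.0006 -0.0034] rows>= 1
then turn [-0.     -0.0003  0.016 ] rows>= 1.0
```

Turned 63°. I'll release, rise and do the final check.

```bash
python3 -m inch '0 0 0 0 0 0;0 0 0 0 0 0;0 0 0 0 0 0;0 0 0 0 0 0;0 0 0 0 0 0' 0
python3 -m inch '0 0 -.05 0 0 0;0 0 -.12 0 0 0;0 0 -.15 0 0 0;0 0 -.15 0 0 0;0 0 -.15 0 0 0'
python3 -m inch '0 0 -.1 0 0 0;0 0 -.1 0 0 0;0 0 0 0 0 0;0 0 0 0 0 0;0 0 0 0 0 0'
cat > final.py <<'E'
from m import *
w=np.radians(-7.2); U=np.array([[np.cos(w),-np.sin(w)],[np.sin(w),np.cos(w)]])
for n in("scene","side"):
    p,d=vision.camera(n); cv2.imwrite(f"pics/f_{n}.png",p[:,:,::-1]); P=cloud(cam(n),d); L=P.copy(); L[...,:2]=(P[...,:2]-[.5193,-.262])@U
    K=(d>0)&(np.hypot(L[...,0]+.025,L[...,1]-.085)<.03)&(P[...,2]<.105)&(P[...,2]>.093); print(n,"knob",cv2.minAreaRect(P[K][:,:2].astype(np.float32)) if K.sum()>5 else None)
    m=(d>0)&(abs(L[...,1])<.02)&(abs(L[...,0])<.13)&(P[...,2]>.11)&(P[...,2]<.145); print("lever",m.sum(),L[m].min(0),L[m].max(0))
    m=(d>0)&(P[...,2]>.022)&(P[...,2]<.036)&(abs(P[...,0]-.58)<.05)&(P[...,1]>-.04)&(P[...,1]<.3)
    for k in blobs(m,40,60000):
        Q=P[(cv2.drawContours(np.zeros(m.shape,np.uint8),[k],-1,1,-1)>0)&m]; print("tin",np.array(cv2.minEnclosingCircle(Q[:,:2].astype(np.float32))[0]),np.median(Q[:,2]))
    h=cv2.cvtColor(p,cv2.COLOR_RGB2HSV); m=(h[...,0]>5)&(h[...,0]<22)&(h[...,1]>80)&(np.hypot(P[...,0]-.46,P[...,1]-.335)<.1)&(d>0); print("dish",P[m].mean(0))
E
python3 final.py; python3 -c "
import cv2,numpy as np
cv2.imwrite('pics/fv.png',np.hstack([cv2.resize(cv2.imread(f'pics/f_{n}.png'),(400,300)) for n in('scene','side')]))"
```

```text
time_s: 58.13
tool_pos: [0.5038, -0.1747, 0.0807]
orientation: [0.589, 0.808, -0.001, -0.001]
contact_force: [-0.2, -0.2, 0.3]
grip_width: 0.495
finger_force: 0.0
time_s: 58.55
tool_pos: [0.5038, -0.1742, 0.2373]
orientation: [0.589, 0.808, -0.001, -0.001]
contact_force: [0.3, 0.1, 0.6]
grip_width: 0.497
finger_force: 0.0
time_s: 58.97
tool_pos: [0.5038, -0.1748, 0.285]
orientation: [0.589, 0.808, -0.001, -0.001]
contact_force: [0.4, -1.2, -0.4]
grip_width: 0.5
finger_force: 0.0
scene knob ((0.5055766105651855, -0.1758618950843811), (0.01524818129837513, 0.04177272692322731), 18.560998916625977)
lever 69 [-0.0284 -0.0085  0.1103] [-0.0156  0.0064  0.1364]
tin [0.5748 0.0511] 0.02960237602924687
tin [0.5798 0.1209] 0.029585754883764637
tin [0.5796 0.1905] 0.029669709900344676
dish [0.459  0.3331 0.0219]
side knob ((0.5051584243774414, -0.17044202983379364), (0.014645125716924667, 0.04499195143580437), 16.75437355041504)
lever 37 [-0.0305 -0.0058  0.1105] [-0.0183  0.0123  0.1345]
tin [0.5831 0.1959] 0.028376610600155172
tin [0.5808 0.1258] 0.028060506546337516
tin [0.5748 0.0544] 0.02821374123263376
dish [0.4611 0.3305 0.02  ]
```

View pics/fv.png

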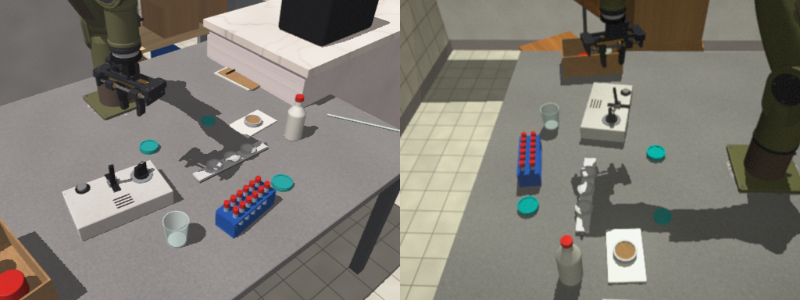

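Both views show everything in place. The knob has turned about 1.1 rad, the lever is home, and the dish and three tins are where they belong.

```bash
python3 -c "
from station import r
print(r.finish_job())"
```

```text
the job is handed in; nothing more can be done
None
```

The job is handed in, though the hand-in call returned no verdict: the dish is flat on the tile, all three tins are centred on the bar (one was knocked aside and put back), the lever was tripped and reset, and the knob is about 1.1 rad round, past its detent.

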